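# Shut the feed valve and take the bayonet cover off the strainer

### The arm

A 6-joint arm with a two-finger parallel gripper is mounted at the origin on the work surface. World frame = base frame: x ahead of the robot, y to its left, z up, the work surface at z = 0. Lengths are in mm, angles in rad, forces in N, time in s.
With the tool pointing down it reaches from about 350 to 975 mm from the base axis. Payload 7.1 kg.
Tool frame: the origin (TCP) lies at the very end of the fingers, on their centre line; the grasp point (between the pads) lies 19 mm behind it; y points along the fingers, x is the direction in which the jaws open and shut, and the axes are right-handed (so a half turn about y gives the same grasp; the last joint's range is limited). The gripper opens to 88 mm and grips with 3 to 60 N. Pads are 20 mm wide; open, the fingers measure 115 mm over their backs; the gripper's body (75 mm by 178 mm) begins 61 mm behind the grasp point.
Start: joints at [1.106, 0.423, 1.63, -0, 1.089, -0.019], TCP at [269.455, 563.914, 222.675] pointing down, gripper open.
Joint ranges: [-3, 3], [-0.9, 2.11], [0.09, 2.58], [-1.31, 4.45], [0.11, 2.69], [-2.54, 2.54]. Speed limits (rad/s): [2.39, 2.39, 3.01, 3.14, 3.14, 3.14].

### API

Orientations are given as a rotation vector (axis times angle).
In Python, from workcell import ctrl gives the robot as it stands. The module is installed in compiled form; this text tells all that it offers.
- The arm moves only by the tool carry_out, never from a script. Its arguments are lists of equal length, an entry for each row: "delta_pos": the shift along the tool's x, y, z in cm, a list of three; "rotation": the turn, a rotation vector about the tool's x, y, z in rad, a list of three. In form: {"delta_pos": [[dx, dy, dz], ...], "rotation": [[wx, wy, wz], ...]}. A call has 1 to 12 rows; each row is the pose to reach, as a shift and turn from the pose commanded when the call began, along the tool's axes at that moment; what a row does not reach only later rows make up. A row lasts 1/12 s, in which the tool goes at most 41.7 mm and 7.16 degrees, less where a joint would pass 70% of its speed; a pose out of reach is approached as far as the arm can. A call with a gripper value outside its range is refused whole. "hand" is the closure in counts, from 0 (fully open) to 255 (shut), set as the call begins (left out, the last holds). The fingers move at their own pace and stop on an object; the grip force is fixed at half the most. Time passes only in rows, so rows that repeat a pose let the fingers close. It gives the time, the measured TCP pose, the force and the opening at its end, in the units of the state.
- ctrl.get_obs(): the state, without advancing time (a new reading comes with each control period).
- ctrl.get_image(name): name is "scene" or "top"; returns the picture (384x512x3 uint8, red, green, blue); there is no depth.
- ctrl.camera_info(name): a dict with "fov_y" (degrees; the focal length in pixels is half the picture's height over the tangent of half this angle, whatever the lens; pixels are square), "cx", "cy" (the principal point, pixels), "k1" (the pictures are not rectified: a ray, as slopes to the right and down, at radius r is drawn at 1 + k1 r^2 times it, then the intrinsics apply), "R" (3x3) and "t" (3): a world point X has camera coordinates R X + t. Camera axes: x right, y down, z forward; pixel columns grow to the right and rows downward; lengths in mm; the calibration is good to about 2 mm. A picture is of the moment at which its call begins. camera_info takes no time and is no camera call.
- ctrl.close_job(): hands the job in, once; it reports no verdict.
The state is a dict: "t": time; "qpos": joint angles; "qvel": joint speeds; "joint_torque": joint torques, N m; "ee_pos": TCP position; "orientation": TCP orientation; "ft_force": force on the tool from outside, world axes, zero at the start; "moment": the same for the moment, N m; "width": finger opening in mm.
Only numpy, scipy, OpenCV 4.12 (cv2) and the standard library are available. Lean on these libraries where they do the work, as an engineer would, in place of code of your own. Each camera call takes 0.05 s, during which the arm holds its last target.

### The job

The strainer on the bench is to be cleaned. First turn the brass ball knob on the leaning valve spindle clockwise until the valve is fully shut. Then press the strainer's bayonet cover down, twist it a quarter turn anticlockwise to free it, lift it off and set it down, not drop it, right way up in the empty end of the parts tray, leaving the other fittings where they lie.

Things in the scene. Friction and masses are not known exactly. Their poses are not given: they have to be found in the camera images.
- ball_knob (a joint): Angle of the valve's ball knob about its spindle, rad. 0 = fully shut (hard stop), grows anticlockwise (opening) as seen from the ball's end looking down the spindle, up to 2.6. Turning takes about 0.2 N m; the knob stays where it is left.
- ball_centre (a point): Centre of the smooth brass ball knob, 54 mm in diameter; it slips from a grip not across its widest part. z points outward along the spindle, which leans 30 degrees from vertical to the valve's -x; x is the direction of the steel pointer arm and turns with the knob. Below the ball come the 14 mm stem and, 50 mm from the centre, the 42 mm pointer.
- valve: Fixed iron valve; origin at the centre of its underside, z up. Base 110 mm wide, body 68 mm high; ball centre at (-52, 0, 156) mm. A 22 mm copper pipe rises at (85, 75) mm (foot 48 mm wide) to z = 346 mm, runs forward at y = 75 mm to x = -12 mm, then as a crossbar over the ball along y to -85 mm (top at 361 mm), so the ball cannot be taken from straight above.
- strainer: Fixed iron strainer pot, 102 mm in diameter, on a 132 mm foot, side stubs along x to 65 mm; rim at 63.5 mm. Origin at the centre of its underside, z up. Two lugs, at +y and -y inside the rim, each with a 5 mm downward lip on its anticlockwise side, hold the cover's two ears.
- cover_grip (a point): Centre of the brass bayonet cover's grip bar, on its axis, 42 mm above its underside. Bar along x: 64 mm long, 16 mm wide (y), from 24 to 58 mm above the underside; z up. Below it a 58 mm round collar (18 to 24 mm up) and a 6 mm bottom disc with ears along y, 82 mm across. About 0.35 kg. Locked, its axes match the strainer's and its underside is 50 mm above the bench.
- tray_floor (a point): Centre of the inner floor of the fixed shallow steel parts tray, 4 mm above the bench. Inside it measures 122 mm (x) by 206 mm (y); walls 4 mm thick, top 18 mm above the bench. Its +y end holds a flange; the empty end is the -y end (centre of the free space about 48 mm from this point along -y).
- flange_a_c (a point): Middle of the nickel shower flange lying in the +y end of the tray, 68 mm in diameter, 20 mm high; loose, to be left alone.
- flange_b_c (a point): Middle of the other nickel shower flange, 68 mm in diameter, 20 mm high, lying on the bench beside the valve; loose, to be left alone.
- plug_c (a point): Middle of the rust-spotted iron plug with a square head, 62 mm in diameter, 64 mm high, standing beside the valve; loose, to be left alone.
- angle_stop_c (a point): Middle of the bronze angle stop, 91 mm high, standing behind the strainer, outlet 36 mm long along its x; loose, to be left alone.
- seat (a joint): Height of the spring seat under the cover, m: about 0 with the cover locked, -0.008 at the bottom, up to +0.004 when free. Pushes up with 8 N at 0, 11 N at the bottom. Press the cover down 6 to 8 mm and, holding it down, twist anticlockwise (from above): past about 55 degrees the ears are clear of the lugs, up to 120; at 90 it lifts straight out.
Mind the look-alikes: they are no part of the job. There is more than one size of the part that bears cover_grip; the job needs the larger. What is shaped like the strainer but red is not meant.

How it is judged (in metres and radians):
On the way, in this order (a step that is already met when the one before it is completed fails the run):
1. the valve is fully shut, the cover still on the strainer (value of joint ball_knob below 0.07 rad and z of cover_grip in the frame of strainer below 0.11 m), for 0.2 s.
2. the cover is lifted clear of the strainer (z of cover_grip in the frame of strainer above 0.13 m), for 0.1 s.
At the end, for the whole second after the job is handed in: The knob is within 0.07 rad of its shut stop; the cover rests flat and right way up (within 0.1 rad) on the floor of the tray in its empty end, released and at rest; the other fittings are within 20 mm of where they lay (value of joint ball_knob below 0.07 rad and z of cover_grip in the frame of tray_floor between 0.036 and 0.048 m and y of cover_grip in the frame of tray_floor between -0.08 and 0 m and x of cover_grip in the frame of tray_floor between -0.04 and 0.04 m and angle between cover_grip's own z axis and vertical below 0.1 rad and contact force between the fingers and anything else below 0.1 N and linear speed of cover below 0.02 m/s); the robot touches nothing.
It fails at once if a bystander fitting is shifted by more than 20 mm (distance of any of flange_a_c, flange_b_c, plug_c, angle_stop_c from where it was at the start of the episode above 0.02 m).
It fails at once if the cover is dropped (falls free faster than 0.6 m/s) (linear speed of cover above 0.6 m/s and contact force between the fingers and cover below 0.1 N).
It also fails if it takes over 72 s, if anything falls off the work surface, if the arm or the gripper's body presses on something with over 40 N, if the wrist force passes 120 N, or if a joint passes its speed limit or range.

## Working session

There is one attempt and no reset: what is moved stays moved. The work goes in short steps, Python scripts to look and compute and a tool call to move; the robot and the scene stay as the last step left them, time stands still between calls to the robot, and variables do not carry over. Pictures are saved under pics/ and viewed, and the job is handed in when it is done.

Besides the shell and the picture viewer there is one more tool, called after "Emit:" in YAML: its name, and indented under it one key for each argument. carry_out: Moves the arm, as the interface text tells. Its arguments: {"type":"object","properties":{"delta_pos":{"type":"array","items":{"type":"array","items":{"type":"number"}}},"rotation":{"type":"array","items":{"type":"array","items":{"type":"number"}}},"hand":{"type":"number"}},"required":["delta_pos","rotation"]}

```bash
mkdir -p pics
python3 - <<'E'
from workcell import ctrl
import cv2
for n in ("scene","top"):
    im=ctrl.get_image(n); cv2.imwrite(f"pics/{n}0.png",cv2.cvtColor(im,cv2.COLOR_RGB2BGR))
    print(n,ctrl.camera_info(n))
print(ctrl.get_obs())
E
```

```text
scene {'fov_y': 42.79989661741276, 'cx': 246.7359022751395, 'cy': 191.9278564542295, 'k1': -0.13207039262530448, 'R': array([[ 0.78217146,  0.62259296,  0.02420357],
       [ 0.34166612, -0.39610715, -0.85226955],
       [-0.52102981,  0.67489046, -0.52254262]]), 't': array([-436.44087419, -112.04612896, 1866.01873533])}
top {'fov_y': 42.97105367720523, 'cx': 260.32089910830723, 'cy': 191.64715950053517, 'k1': -0.09231885702720788, 'R': array([[-0.02002707, -0.99965698,  0.01687689],
       [-0.98713384,  0.01709218, -0.15897999],
       [ 0.15863699, -0.01984365, -0.98713755]]), 't': array([ -50.06776717,  638.89018959, 1280.07597962])}
{'t': 0.1, 'qpos': array([ 1.10600022e+00,  4.23768885e-01,  1.63058514e+00, -3.80883601e-05,
        1.08859534e+00, -1.90215475e-02]), 'qvel': array([-0.00187121, -0.00086572, -0.00166253,  0.00099434,  0.00070181,
        0.00079409]), 'joint_torque': array([-8.28982884e-04, -5.45615101e+01, -2.74325770e+01,  6.43747766e-02,
        1.88626244e-02, -7.18512695e-06]), 'ee_pos': array([269.2523927 , 563.48708667, 221.98781448]), 'orientation': array([-1.38845705, -0.87405785,  0.8759344 ]), 'ft_force': array([-0.5788938 , -0.23133839, -0.33139128]), 'moment': array([0.02506374, 0.04093042, 0.0568141 ]), 'width': 87.58014881165083}
```

View pics/scene0.png

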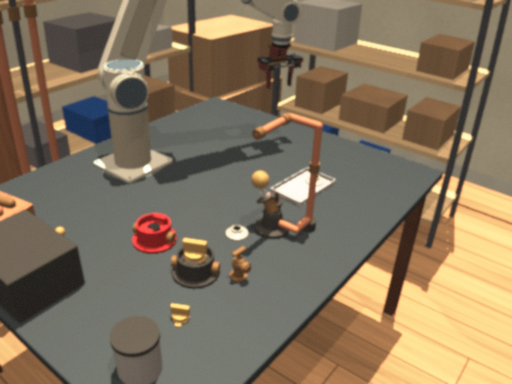

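View pics/top0.png

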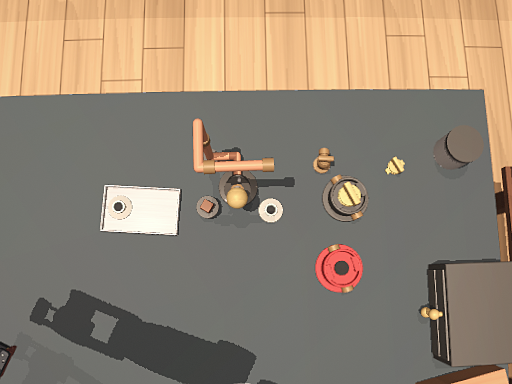

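Candidates:
- **Strainer:** dark pot at top (346,198). The red pot at top (340,268) is the look-alike.
- **Cover:** large cover on the dark pot, top (348,195). The small loose cover at top (396,165) is the look-alike.
- **Ball:** brass ball at top (237,198), scene (260,178). A brass knob on the cabinet at top (430,313) is the look-alike.

Next I'll check these in close crops.

```bash
cat > h.py <<'E'
import numpy as np, cv2
from scipy.spatial.transform import Rotation as Ro
from workcell import ctrl
def K(n):
    c=ctrl.camera_info(n); f=192/np.tan(np.radians(c['fov_y']/2)); return c,f
def ray(n,u,v):
    c,f=K(n); d=np.array([(u-c['cx'])/f,(v-c['cy'])/f]); s=d.copy()
    for _ in range(20): s=d/(1+c['k1']*(s@s))
    R=np.array(c['R']); return -R.T@c['t'], R.T@np.array([s[0],s[1],1.])
def onz(n,u,v,z):
    o,d=ray(n,u,v); return o+d*(z-o[2])/d[2]
def proj(n,X):
    c,f=K(n); p=np.array(c['R'])@np.array(X,float)+c['t']; s=p[:2]/p[2]; s=s*(1+c['k1']*(s@s)); return np.array([c['cx']+f*s[0],c['cy']+f*s[1]])
def tri(a,b):
    (o1,d1),(o2,d2)=ray(*a),ray(*b)
    s=np.linalg.lstsq(np.c_[d1,-d2],o2-o1,rcond=None)[0]
    p,q=o1+d1*s[0],o2+d2*s[1]; return (p+q)/2,np.linalg.norm(p-q)
def crop(n,f,x0,y0,w,h,s):
    im=cv2.cvtColor(ctrl.get_image(n),cv2.COLOR_RGB2BGR)
    cv2.imwrite(f,cv2.resize(im[y0:y0+h,x0:x0+w],None,fx=s,fy=s,interpolation=cv2.INTER_CUBIC))
E
python3 - <<'E'
import cv2,numpy as np
a=cv2.imread('pics/top0.png');b=cv2.imread('pics/scene0.png')
c=lambda im,x,y,w,h,s:cv2.resize(im[y:y+h,x:x+w],None,fx=s,fy=s,interpolation=cv2.INTER_CUBIC)
cv2.imwrite('pics/ct.png',c(a,180,110,130,100,6)); cv2.imwrite('pics/ct2.png',c(a,300,140,110,80,7)); cv2.imwrite('pics/cs.png',c(b,140,100,190,140,4)); cv2.imwrite('pics/cs2.png',c(b,150,210,130,100,6))
cv2.imwrite('pics/ct3.png',c(a,90,170,110,80,7))
E
```

```text
(no output)
```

View pics/ct.png

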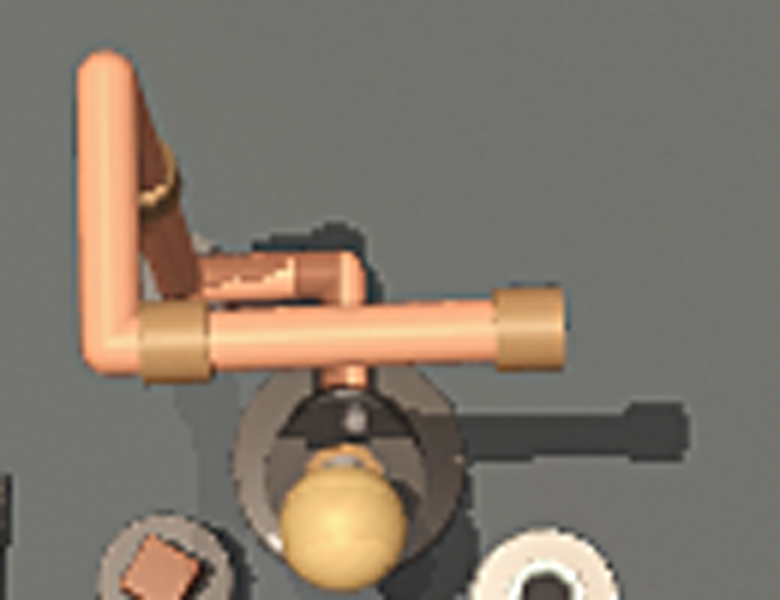

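View pics/ct2.png

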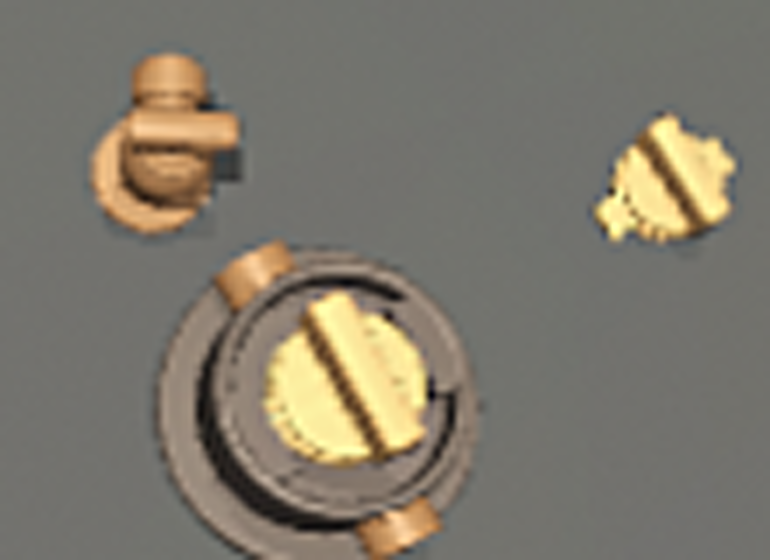

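View pics/cs.png

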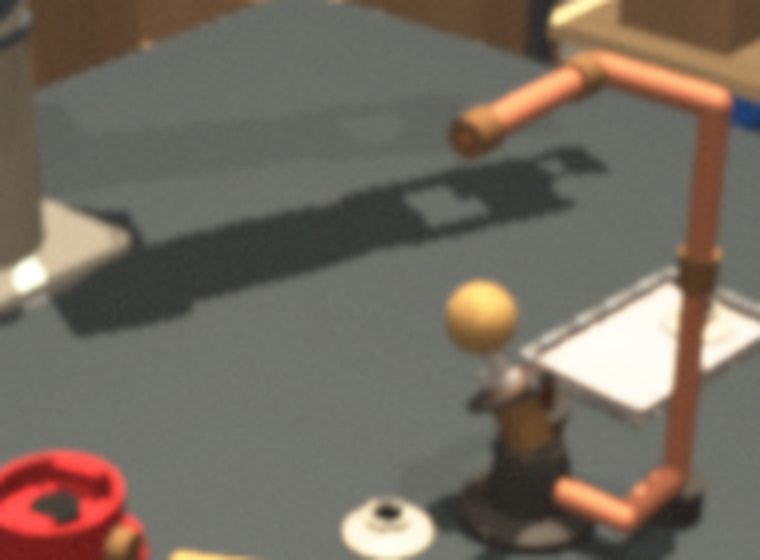

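View pics/cs2.png

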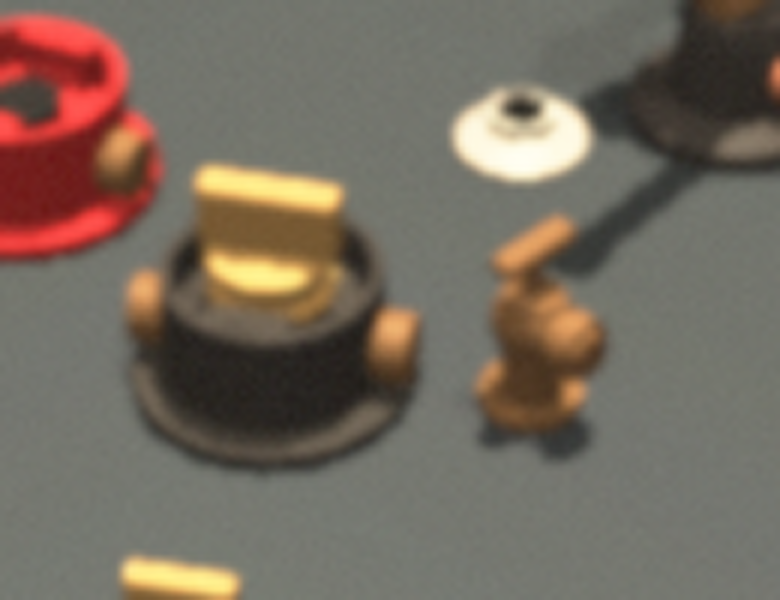

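View pics/ct3.png

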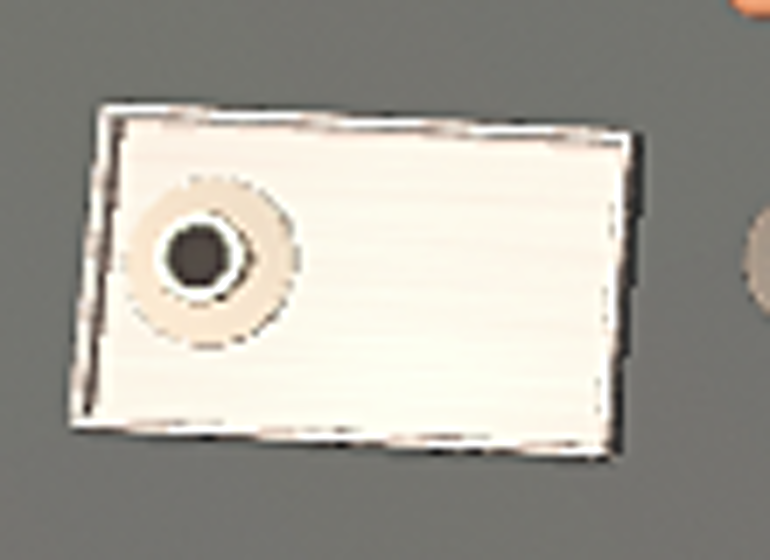

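Run:
```python
from h import *
a=cv2.imread('pics/top0.png');b=cv2.imread('pics/scene0.png')
def blob(im,lo,hi,roi,pr=True):
    x,y,w,h=roi; m=cv2.inRange(cv2.cvtColor(im,cv2.COLOR_BGR2HSV)[y:y+h,x:x+w],lo,hi)
    cs=cv2.findContours(m,cv2.RETR_EXTERNAL,cv2.CHAIN_APPROX_NONE)[0]; c=max(cs,key=cv2.contourArea)+[x,y]
    return c
bt=blob(a,(15,70,120),(30,255,255),(222,184,30,28)); bs=blob(b,(12,70,120),(30,255,255),(245,165,30,27))
ct,cs=cv2.minEnclosingCircle(bt),cv2.minEnclosingCircle(bs); print(ct,cs)
B,e=tri(('top',*ct[0]),('scene',*cs[0])); print('ball',B,e)
# cover bar
gt=blob(a,(15,70,120),(32,255,255),(330,178,38,32)); print(cv2.minAreaRect(gt))
# valve base / strainer etc: dump
for n,im in(('top',a),('scene',b)):
    print(n,K(n)[1])
# tray outer corners, wall top 18
cr=[onz('top',90+u/7,170+v/7,18) for u,v in((103,105),(632,132),(612,458),(74,428))]
cr=np.array(cr); print(cr.round(1)); print(cr.mean(0), [np.linalg.norm(cr[i]-cr[i-1]) for i in range(4)])
# flange b, base of valve
s=lambda u,v,z:onz('top',180+u/6,110+v/6,z).round(1)
print('base L,R',s(233,465,0),s(467,465,0))
print('crossbar ends at z350', s(95,345,350),s(566,328,350), s(105,55,350))
print('vertical foot..');
q=lambda u,v,z:onz('top',300+u/7,140+v/7,z).round(1)
print('bar top ends z108', q(332,300,108),q(400,440,108)); print('rim circle z63.5',q(213,400,63.5),q(470,400,63.5))
print('plug',s(165,570,64),'flb',s(545,595,10))
```

```text
((236.6999969482422, 195.89999389648438), 12.120325088500977) ((260.0, 177.5), 9.12424373626709)
ball [608.21897163  -2.18235162 164.20236654] 4.667866812405038
((353.7405700683594, 191.53298950195312), (24.3792724609375, 10.878399848937988), 60.945396423339844)
top 487.78169744400725
scene 489.92755651635196
[[669.8 375.4  18. ]
 [655.  161.4  18. ]
 [524.8 168.7  18. ]
 [539.8 383.3  18. ]]
[597.35425106 272.17172593  18.        ] [np.float64(130.2109061057418), np.float64(214.4951924349824), np.float64(130.457236066625), np.float64(215.14870792262948)]
base L,R [660.1  54.5   0. ] [658.2 -56.2   0. ]
crossbar ends at z350 [644.2  80.1 350. ] [647.6 -87.  350. ] [751.1  76.8 350. ]
vertical foot..
bar top ends z108 [ 648.3 -291.   108. ] [ 594.6 -314.1  108. ]
rim circle z63.5 [ 617.5 -251.6   63.5] [ 615.7 -352.3   63.5]
plug [601.9  81.1  64. ] flb [594.3 -91.3  10. ]
```

Run:
```python
import cv2
a=cv2.imread('pics/top0.png');b=cv2.imread('pics/scene0.png')
c=lambda im,x,y,w,h,s:cv2.resize(im[y:y+h,x:x+w],None,fx=s,fy=s,interpolation=cv2.INTER_NEAREST)
cv2.imwrite('pics/d1.png',c(a,318,170,60,55,10)); cv2.imwrite('pics/d2.png',c(b,165,230,60,60,10)); 
cv2.imwrite('pics/d3.png',c(b,235,160,70,60,10));cv2.imwrite('pics/d4.png',c(a,215,160,50,52,10))
```

```text
(no output)
```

View pics/d1.png

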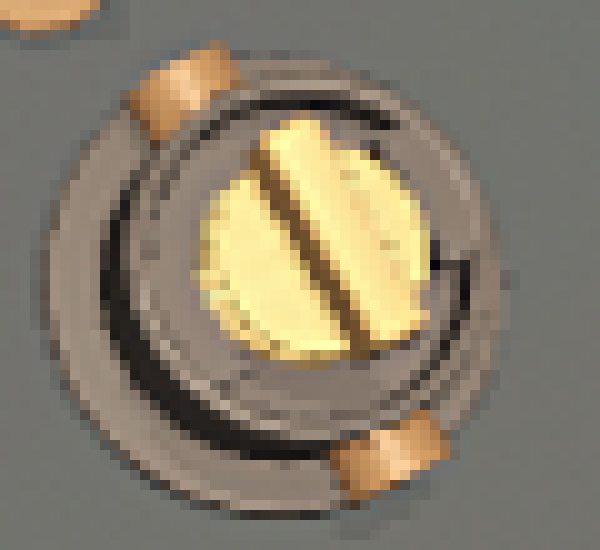

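View pics/d2.png

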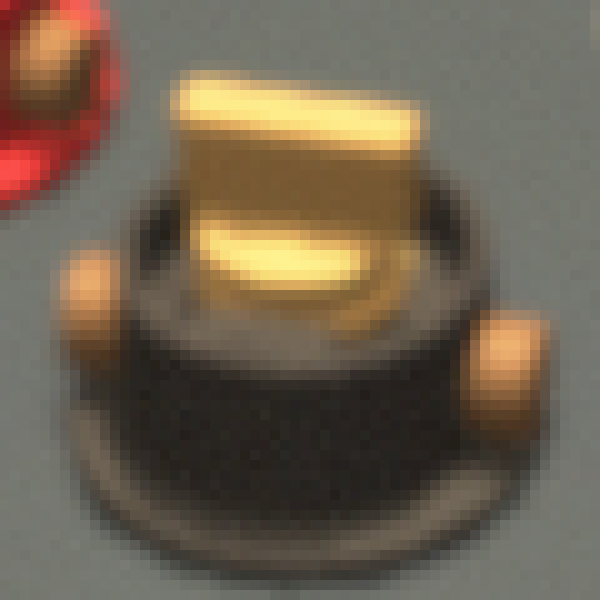

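View pics/d3.png

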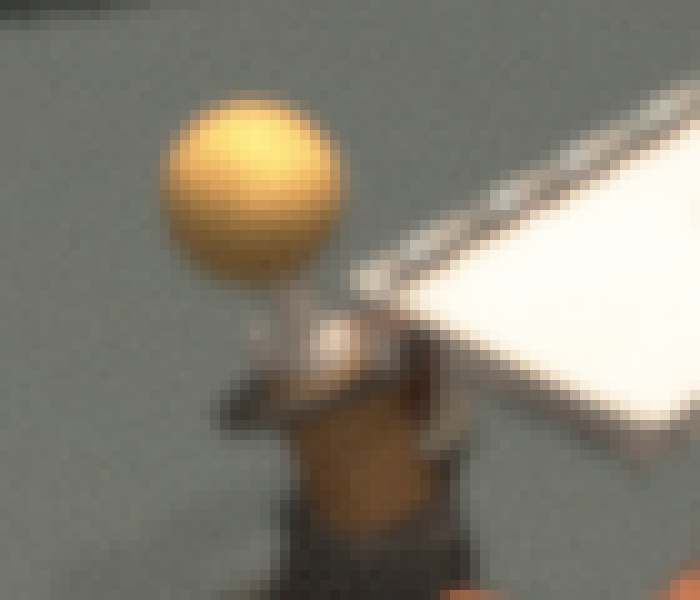

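View pics/d4.png

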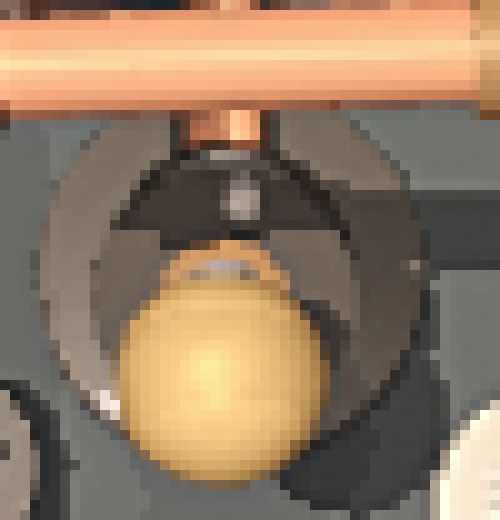

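Run:
```python
from h import *
for n in('top','scene'): print(ray(n,250,190)[0].round(0))
B,e=tri(('top',237.0,197.4),('scene',259.9,178.2)); print('ball',B,e, onz('top',237.0,197.4,156),onz('scene',259.9,178.2,156))
t=lambda u,v,z:onz('top',318+u/10-.5,170+v/10-.5,z)
s=lambda u,v,z:onz('scene',165+u/10-.5,230+v/10-.5,z)
for f,p in((t,[(293,136),(402,333)]),(s,[(175,97),(425,128)])):
    P=np.array([f(*x,108) for x in p]); d=P[0]-P[1]; print('bar',P.round(1).tolist(),P.mean(0).round(1),np.linalg.norm(d),np.arctan2(d[1],d[0])) 
P=[t(275,80,0)]
a,b=tri(('top',318+34.7-.5,170+23.5-.5),('scene',165+29.8-.5,230+11-.5)); print('bar top tri',a,b)
print('foot L/R/T/B z~8',t(45,290,5),t(505,280,5),t(290,520,5))
print('stub', t(187,90,35),t(390,460,35))
v=lambda u,w,z:onz('top',215+u/10-.5,160+w/10-.5,z)
print('valve base',v(40,250,5),v(430,250,5))
# reproj check: strainer origin candidates
```

```text
[ 427.  -36. 1366.]
[ 1352. -1032.   890.]
ball [606.04098733  -1.87908401 160.65606845] 1.876336843075297 [607.46462036  -1.14150598 156.        ] [600.69339066   3.91561786 156.        ]
bar [[647.6, -289.3, 108.0], [594.7, -315.6, 108.0]] [ 621.2 -302.4  108. ] 59.08275506200924 0.46155384492717677
bar [[591.1, -319.7, 108.0], [650.1, -286.8, 108.0]] [ 620.6 -303.2  108. ] 67.59266377698857 -2.63250215399702
bar top tri [ 620.46636032 -302.6596204   108.40930982] 1.2736147456289206
foot L/R/T/B z~8 [ 622.65625641 -237.12058896    5.        ] [ 623.15729601 -368.91411412    5.        ] [ 555.97320928 -303.94477505    5.        ]
stub [ 673.98485093 -274.79272779   35.        ] [ 569.17296396 -326.67825361   35.        ]
valve base [667.86357794  55.0595274    5.        ] [665.96606292 -55.34793015   5.        ]
```

```bash
cat >> h.py <<'E'
B=np.array([606,-0.5,157.]); AX=np.array([-.5,0,np.sqrt(.75)])
def cur():
    o=ctrl.get_obs(); return o,np.array(o['ee_pos']),Ro.from_rotvec(o['orientation'])
def rel(P,Rt,p0=None,R0=None):
    if p0 is None: o,p0,R0=cur()
    d=R0.inv().apply(np.array(P)-p0)/10; w=(R0.inv()*Rt).as_rotvec()
    print('dpos cm',d.round(3).tolist(),'rot',w.round(4).tolist(),'rows>=',max(np.linalg.norm(d)/4.17,np.degrees(np.linalg.norm(w))/7.16).__round__(1))
def st():
    o,p,R=cur(); print('t',round(o['t'],2),'q',o['qpos'].round(3).tolist(),'p',p.round(1).tolist(),'F',o['ft_force'].round(1).tolist(),'M',o['moment'].round(2).tolist(),'w',round(o['width'],1)); print(R.as_matrix().round(3).tolist())
E
python3 - <<'E'
from h import *
st(); o,p,R=cur()
Rt=Ro.from_euler('y',-30,degrees=True)*Ro.from_euler('z',-1.106)*R
print(Rt.as_matrix().round(3))
rel(B+110*AX,Rt)
E
```

```text
t 0.1 q [1.106, 0.424, 1.631, -0.0, 1.089, -0.019] p [269.3, 563.5, 222.0] F [-0.6, -0.2, -0.3] M [0.03, 0.04, 0.06] w 87.6
[[0.431, -0.001, -0.902], [0.902, -0.001, 0.431], [-0.001, -1.0, -0.0]]
[[ 0.867  0.499 -0.016]
 [ 0.019 -0.     1.   ]
 [ 0.499 -0.867 -0.01 ]]
dpos cm [-38.744, -2.975, -49.737] rot [-0.2967, 1.08, -0.463] rows>= 15.1
```

Emit:
carry_out:
  delta_pos:
    - [-3.2, -0.25, -4.1]
    - [-6.4, -0.5, -8.2]
    - [-9.6, -0.75, -12.3]
    - [-12.8, -1, -16.4]
    - [-16, -1.25, -20.5]
    - [-19.2, -1.5, -24.6]
    - [-22.4, -1.75, -28.7]
    - [-25.6, -2, -32.8]
    - [-28.8, -2.25, -36.9]
    - [-32, -2.5, -41]
    - [-35.2, -2.7, -45.1]
    - [-38.7, -3, -49.7]
  rotation:
    - [-0.025, 0.09, -0.039]
    - [-0.05, 0.18, -0.077]
    - [-0.075, 0.27, -0.116]
    - [-0.1, 0.36, -0.154]
    - [-0.125, 0.45, -0.193]
    - [-0.15, 0.54, -0.23]
    - [-0.175, 0.63, -0.27]
    - [-0.2, 0.72, -0.31]
    - [-0.225, 0.81, -0.35]
    - [-0.25, 0.9, -0.386]
    - [-0.275, 0.99, -0.425]
    - [-0.297, 1.08, -0.463]
  hand: 0

```text
t: 1.1
ee_pos: [492.4, 115.0, 246.7]
orientation: [-1.536, -0.423, -0.401]
ft_force: [0.6, 0.2, 0.4]
width: 87.7
```

Run:
```python
from h import *
st(); o,p,R=cur()
Rt=Ro.from_matrix(np.array([[.866,.5,0],[0,0,1],[.5,-.866,0]]))
for r in (-1.2,1.2): rel(B+80*AX,Rt*Ro.from_rotvec([0,r,0]))
```

```text
t 1.1 q [0.296, 0.04, 2.196, -0.364, 0.424, 0.577] p [492.4, 115.0, 246.7] F [0.6, 0.2, 0.4] M [-0.01, 0.25, -0.05] w 87.7
[[0.865, 0.501, -0.012], [0.014, -0.0, 1.0], [0.501, -0.865, -0.008]]
dpos cm [5.179, 5.457, -11.623] rot [0.0012, -1.1856, 0.0008] rows>= 9.5
dpos cm [5.179, 5.457, -11.623] rot [-0.0004, 1.2144, 0.0014] rows>= 9.7
```

Emit:
carry_out:
  delta_pos:
    - [0.5, 0.5, -1.1]
    - [1, 1, -2.2]
    - [1.5, 1.5, -3.3]
    - [2, 2, -4.4]
    - [2.5, 2.5, -5.6]
    - [3, 3, -6.8]
    - [3.5, 3.5, -8]
    - [4, 4, -9.2]
    - [4.6, 4.7, -10.4]
    - [5.2, 5.4, -11.6]
    - [5.2, 5.4, -11.6]
    - [5.2, 5.4, -11.6]
  rotation:
    - [0, -0.12, 0]
    - [0, -0.24, 0]
    - [0, -0.36, 0]
    - [0, -0.48, 0]
    - [0, -0.6, 0]
    - [0, -0.72, 0]
    - [0, -0.84, 0]
    - [0, -0.96, 0]
    - [0, -1.08, 0]
    - [0, -1.18, 0]
    - [0, -1.185, 0]
    - [0, -1.185, 0]

```text
t: 2.1
ee_pos: [566.0, 1.5, 226.2]
orientation: [-1.641, -1.319, 0.578]
ft_force: [0.0, 0.7, 0.7]
width: 87.8
```

Run:
```python
from h import *
st(); o,p,R=cur()
Rt=Ro.from_matrix(np.array([[.866,.5,0],[0,0,1],[.5,-.866,0]]))
rel(B-19*AX,Rt*Ro.from_rotvec([0,-1.2,0]))
for n in('scene','top'): cv2.imwrite(f'pics/{n}1.png',cv2.cvtColor(ctrl.get_image(n),cv2.COLOR_RGB2BGR))
a=cv2.imread('pics/scene1.png')[90:240,180:340];b=cv2.imread('pics/top1.png')[110:230,170:330]
f=lambda x:cv2.resize(x,(400,375 if x is a else 300),interpolation=cv2.INTER_CUBIC)
o=np.zeros((375,800,3),np.uint8);o[:375,:400]=f(a);o[:300,400:]=f(b);cv2.imwrite('pics/p1.png',o)
```

```text
t 2.1 q [-0.025, 0.165, 2.111, 0.038, 0.344, -1.257] p [566.0, 1.5, 226.2] F [0.0, 0.7, 0.7] M [0.01, 0.21, 0.03] w 87.8
[[0.315, 0.498, -0.808], [0.932, 0.0, 0.363], [0.181, -0.867, -0.464]]
dpos cm [-0.177, 9.89, -0.09] rot [-0.0017, -0.001, -0.0006] rows>= 2.4
```

View pics/p1.png

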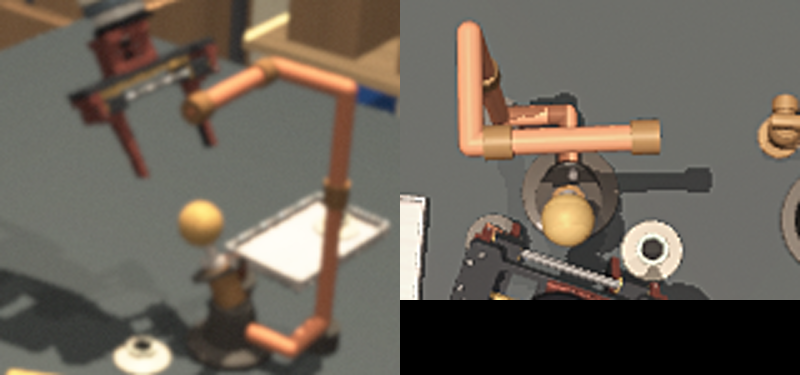

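Both views show the open jaws straddling the spindle line above the ball (scene 260,178; top 237,197), clear of the crossbar. I'll advance along the spindle, then close.

Emit:
carry_out:
  delta_pos:
    - [-0.1, 2, -0.05]
    - [-0.15, 4, -0.1]
    - [-0.18, 6, -0.1]
    - [-0.18, 8, -0.1]
    - [-0.18, 9.9, -0.1]
    - [-0.18, 9.9, -0.1]
    - [-0.18, 9.9, -0.1]
  rotation:
    - [0, 0, 0]
    - [0, 0, 0]
    - [0, 0, 0]
    - [0, 0, 0]
    - [0, 0, 0]
    - [0, 0, 0]
    - [0, 0, 0]

```text
t: 2.78
ee_pos: [615.1, 0.8, 140.4]
orientation: [-1.639, -1.321, 0.581]
ft_force: [0.2, 1.1, -0.3]
width: 87.9
```

Run:
```python
from h import *
st()
for n in('scene','top'): cv2.imwrite(f'pics/{n}2.png',cv2.cvtColor(ctrl.get_image(n),cv2.COLOR_RGB2BGR))
a=cv2.imread('pics/scene2.png')[140:230,210:306];b=cv2.imread('pics/top2.png')[140:230,190:286]
f=lambda x:cv2.resize(x,(400,375),interpolation=cv2.INTER_CUBIC)
cv2.imwrite('pics/p2.png',np.hstack([f(a),f(b)]))
```

```text
t 2.78 q [-0.025, 0.389, 2.066, 0.084, 0.166, -1.307] p [615.1, 0.8, 140.4] F [0.2, 1.1, -0.3] M [0.01, 0.24, 0.01] w 87.9
[[0.312, 0.498, -0.81], [0.933, 0.001, 0.36], [0.18, -0.867, -0.464]]
```

View pics/p2.png

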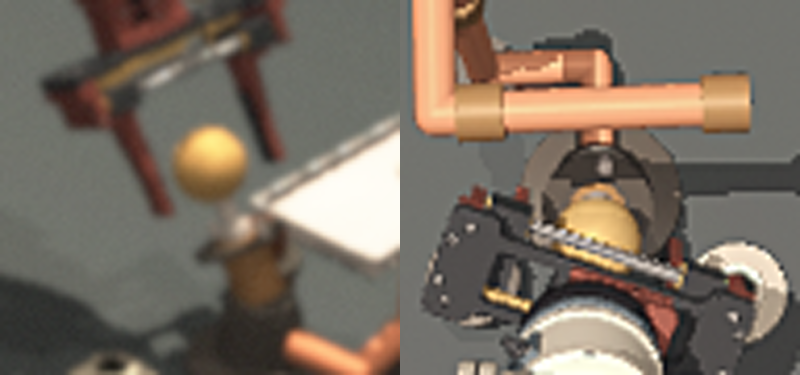

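The fingertips straddle the ball, with their midpoint about 20 mm past its centre in the scene crop. Closing now.

Emit:
carry_out:
  delta_pos:
    - [0, 0, 0]
    - [0, 0, 0]
    - [0, 0, 0]
    - [0, 0, 0]
    - [0, 0, 0]
    - [0, 0, 0]
    - [0, 0, 0]
    - [0, 0, 0]
  rotation:
    - [0, 0, 0]
    - [0, 0, 0]
    - [0, 0, 0]
    - [0, 0, 0]
    - [0, 0, 0]
    - [0, 0, 0]
    - [0, 0, 0]
    - [0, 0, 0]
  hand: 255

```text
t: 3.55
ee_pos: [615.4, -1.5, 141.0]
orientation: [-1.641, -1.322, 0.581]
ft_force: [-3.6, -12.6, 3.5]
width: 53.0
```

Run:
```python
from h import *
st()
```

```text
t 3.55 q [-0.029, 0.388, 2.067, 0.083, 0.165, -1.31] p [615.4, -1.5, 141.0] F [-3.6, -12.6, 3.5] M [-1.96, 0.62, -0.82] w 53.0
[[0.312, 0.499, -0.809], [0.933, -0.001, 0.36], [0.179, -0.867, -0.466]]
```

Emit:
carry_out:
  delta_pos:
    - [-0.12, 0, 0]
    - [-0.23, 0, 0]
    - [-0.23, 0, 0]
    - [-0.23, 0, 0]
    - [-0.23, 0, 0]
    - [-0.23, 0, 0]
    - [-0.23, 0, 0]
    - [-0.23, 0, 0]
  rotation:
    - [0, 0, 0]
    - [0, 0, 0]
    - [0, 0.08, 0]
    - [0, 0.16, 0]
    - [0, 0.24, 0]
    - [0, 0.32, 0]
    - [0, 0.4, 0]
    - [0, 0.4, 0]

```text
t: 4.22
ee_pos: [615.1, -2.1, 140.9]
orientation: [-1.651, -1.025, 0.231]
ft_force: [-2.7, 0.1, 4.8]
width: 52.5
```

Run:
```python
from h import *
st(); o,p,R=cur(); print(R.inv().apply(o['ft_force']),R.inv().apply(o['moment']))
crop('scene','pics/s3.png',230,150,70,60,8)
```

```text
t 4.22 q [-0.031, 0.388, 2.068, 0.1, 0.164, -0.926] p [615.1, -2.1, 140.9] F [-2.7, 0.1, 4.8] M [-0.29, 0.61, -0.42] w 52.5
[[0.603, 0.499, -0.622], [0.718, 0.001, 0.696], [0.348, -0.866, -0.358]]
[ 0.05780513 -5.48886519  0.0320219 ] [0.11617614 0.21739975 0.74978002]
```

View pics/s3.png

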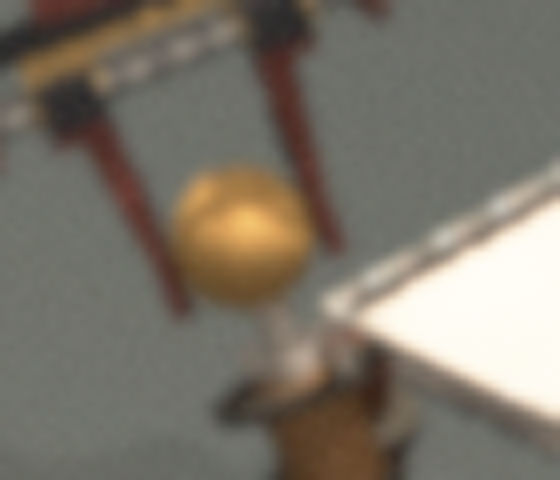

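The ball grip sits slightly above the equator: width 52.5 and an outward axial force. I'll reopen, go 5 mm deeper and close again.

Emit:
carry_out:
  delta_pos:
    - [0, 0, 0]
    - [0, 0, 0]
    - [0, 0.3, 0]
    - [0, 0.55, 0]
    - [0, 0.55, 0]
  rotation:
    - [0, 0, 0]
    - [0, 0, 0]
    - [0, 0, 0]
    - [0, 0, 0]
    - [0, 0, 0]
  hand: 100

```text
t: 4.68
ee_pos: [617.7, -2.4, 137.3]
orientation: [-1.652, -1.03, 0.234]
ft_force: [-13.8, -2.4, 19.8]
width: 52.7
```

Run:
```python
from h import *
st(); o,p,R=cur(); print(R.inv().apply(o['ft_force']),R.inv().apply(o['moment']))
```

```text
t 4.68 q [-0.031, 0.398, 2.065, 0.104, 0.155, -0.936] p [617.7, -2.4, 137.3] F [-13.8, -2.4, 19.8] M [-0.52, 0.62, -0.18] w 52.7
[[0.599, 0.501, -0.625], [0.721, 0.001, 0.693], [0.347, -0.866, -0.361]]
[ -3.18030762 -24.06310811  -0.18495249] [ 0.07418321 -0.11072832  0.82256304]
```

Emit:
carry_out:
  delta_pos:
    - [0, 0, 0]
    - [0, 0, 0]
    - [0, 0, 0]
    - [0, 0, 0]
    - [0, 0, 0]
    - [0, 0, 0]
  rotation:
    - [0, 0, 0]
    - [0, 0, 0]
    - [0, 0, 0]
    - [0, 0, 0]
    - [0, 0, 0]
    - [0, 0, 0]
  hand: 255

```text
t: 5.18
ee_pos: [617.7, -2.4, 137.2]
orientation: [-1.652, -1.03, 0.234]
ft_force: [-13.6, -3.6, 19.7]
width: 52.9
```

Run:
```python
from h import *
st(); o,p,R=cur(); print(R.inv().apply(o['ft_force']),R.inv().apply(o['moment']))
```

```text
t 5.18 q [-0.031, 0.398, 2.065, 0.104, 0.155, -0.936] p [617.7, -2.4, 137.2] F [-13.6, -3.6, 19.7] M [-0.59, 0.6, -0.2] w 52.9
[[0.599, 0.501, -0.625], [0.721, 0.001, 0.693], [0.347, -0.866, -0.361]]
[ -3.94002788 -23.83748022  -1.11158967] [ 0.00915368 -0.12738654  0.85729604]
```

Count 100 was about 53 mm, so the jaws never let go. I'll open wider (count 50).

Emit:
carry_out:
  delta_pos:
    - [0, 0, 0]
    - [0, 0, 0]
    - [0, 0, 0]
    - [0, 0, 0]
  rotation:
    - [0, 0, 0]
    - [0, 0, 0]
    - [0, 0, 0]
    - [0, 0, 0]
  hand: 50

```text
t: 5.52
ee_pos: [618.0, -2.0, 135.7]
orientation: [-1.651, -1.028, 0.234]
ft_force: [0.0, 0.2, -0.3]
width: 70.2
```

Run:
```python
from h import *
st(); o,p,R=cur(); print(R.inv().apply(o['ft_force']),R.inv().apply(o['moment']))
```

```text
t 5.52 q [-0.031, 0.402, 2.063, 0.105, 0.155, -0.934] p [618.0, -2.0, 135.7] F [0.0, 0.2, -0.3] M [-0.06, 0.2, 0.0] w 70.2
[[0.601, 0.499, -0.624], [0.72, 0.001, 0.694], [0.347, -0.866, -0.359]]
[0.04390396 0.22898864 0.19992788] [ 0.111822   -0.03318366  0.17416393]
```

Emit:
carry_out:
  delta_pos:
    - [0, 0, 0]
    - [0, 0, 0]
    - [0, 0, 0]
    - [0, 0, 0]
    - [0, 0, 0]
    - [0, 0, 0]
  rotation:
    - [0, 0, 0]
    - [0, 0, 0]
    - [0, 0, 0]
    - [0, 0, 0]
    - [0, 0, 0]
    - [0, 0, 0]
  hand: 255

```text
t: 6.02
ee_pos: [618.0, -2.0, 135.7]
orientation: [-1.651, -1.028, 0.233]
ft_force: [2.6, 1.5, -2.2]
width: 53.1
```

Run:
```python
from h import *
st(); o,p,R=cur(); print(R.inv().apply(o['ft_force']),R.inv().apply(o['moment']))
```

```text
t 6.02 q [-0.031, 0.402, 2.064, 0.104, 0.155, -0.933] p [618.0, -2.0, 135.7] F [2.6, 1.5, -2.2] M [0.12, 0.18, 0.16] w 53.1
[[0.601, 0.499, -0.624], [0.72, 0.001, 0.694], [0.347, -0.866, -0.359]]
[1.89890708 3.20414427 0.19480011] [ 0.25909138 -0.07533956 -0.01086837]
```

Emit:
carry_out:
  delta_pos:
    - [0, 0, 0]
    - [0, 0, 0]
    - [0, 0, 0]
    - [0, 0, 0]
    - [0, 0, 0]
    - [0, 0, 0]
  rotation:
    - [0, 0.08, 0]
    - [0, 0.16, 0]
    - [0, 0.24, 0]
    - [0, 0.32, 0]
    - [0, 0.4, 0]
    - [0, 0.5, 0]

```text
t: 6.52
ee_pos: [617.6, -2.3, 135.5]
orientation: [-1.597, -0.642, -0.178]
ft_force: [1.1, -2.4, -2.2]
width: 52.8
```

Run:
```python
from h import *
st(); o,p,R=cur(); print(R.inv().apply(o['ft_force']),R.inv().apply(o['moment']))
crop('scene','pics/s4.png',230,150,70,60,8)
```

```text
t 6.52 q [-0.031, 0.402, 2.064, 0.104, 0.155, -0.43] p [617.6, -2.3, 135.5] F [1.1, -2.4, -2.2] M [-0.46, 0.67, 0.06] w 52.8
[[0.828, 0.498, -0.257], [0.296, 0.001, 0.955], [0.476, -0.867, -0.147]]
[-0.81723447  2.47963878 -2.21224528] [-0.15814454 -0.27935675  0.74671255]
```

View pics/s4.png

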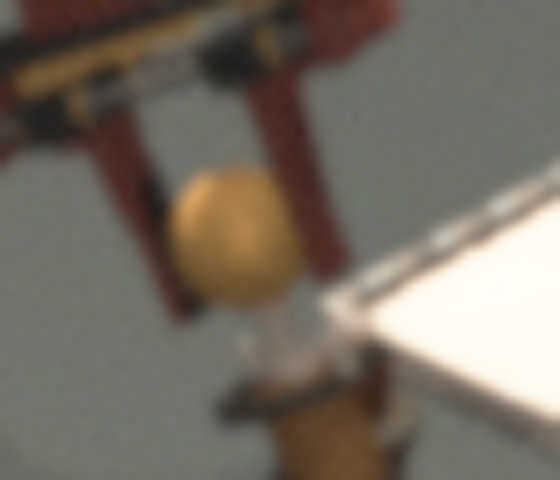

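Emit:
carry_out:
  delta_pos:
    - [0, 0, 0]
    - [0, 0, 0]
    - [0, 0, 0]
    - [0, 0, 0]
    - [0, 0, 0]
    - [0, 0, 0]
  rotation:
    - [0, 0.1, 0]
    - [0, 0.2, 0]
    - [0, 0.3, 0]
    - [0, 0.4, 0]
    - [0, 0.5, 0]
    - [0, 0.6, 0]

```text
t: 7.07
ee_pos: [617.0, -2.3, 135.1]
orientation: [-1.443, -0.174, -0.626]
ft_force: [0.4, -1.8, -1.0]
width: 52.8
```

Run:
```python
from h import *
st(); o,p,R=cur(); print(R.inv().apply(o['ft_force']),R.inv().apply(o['moment']))
crop('scene','pics/s5.png',230,150,70,60,8)
```

```text
t 7.07 q [-0.031, 0.402, 2.064, 0.104, 0.156, 0.169] p [617.0, -2.3, 135.1] F [0.4, -1.8, -1.0] M [-0.25, 1.3, 0.17] w 52.8
[[0.829, 0.497, 0.255], [-0.294, 0.001, 0.956], [0.475, -0.868, 0.147]]
[ 0.35879416  1.05066085 -1.73565534] [-0.50817106 -0.26649057  1.20665283]
```

View pics/s5.png

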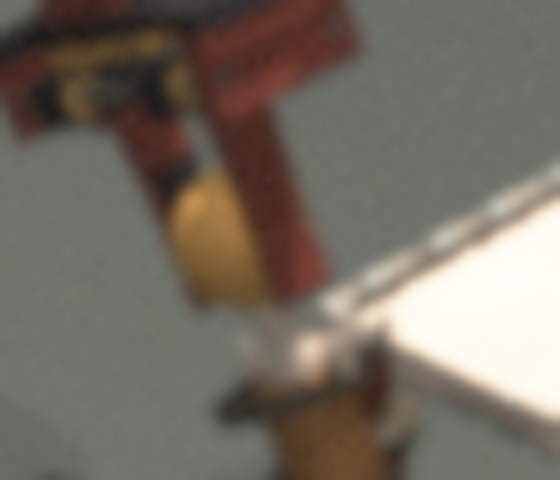

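Emit:
carry_out:
  delta_pos:
    - [0, 0, 0]
    - [0, 0, 0]
    - [0, 0, 0]
    - [0, 0, 0]
    - [0, 0, 0]
    - [0, 0, 0]
  rotation:
    - [0, 0.1, 0]
    - [0, 0.2, 0]
    - [0, 0.3, 0]
    - [0, 0.4, 0]
    - [0, 0.5, 0]
    - [0, 0.6, 0]

```text
t: 7.62
ee_pos: [616.4, -2.0, 134.9]
orientation: [-1.198, 0.296, -1.026]
ft_force: [-2.0, 0.2, 0.1]
width: 53.2
```

Run:
```python
from h import *
st(); o,p,R=cur(); print(R.inv().apply(o['ft_force']),R.inv().apply(o['moment']))
crop('scene','pics/s6.png',230,150,70,60,8)
```

```text
t 7.62 q [-0.031, 0.401, 2.065, 0.104, 0.157, 0.767] p [616.4, -2.0, 134.9] F [-2.0, 0.2, 0.1] M [0.55, 1.36, 0.69] w 53.2
[[0.542, 0.496, 0.678], [-0.781, 0.001, 0.624], [0.309, -0.868, 0.388]]
[-1.24327091 -1.14183557 -1.1929309 ] [-0.54652124 -0.32398327  1.49301306]
```

View pics/s6.png

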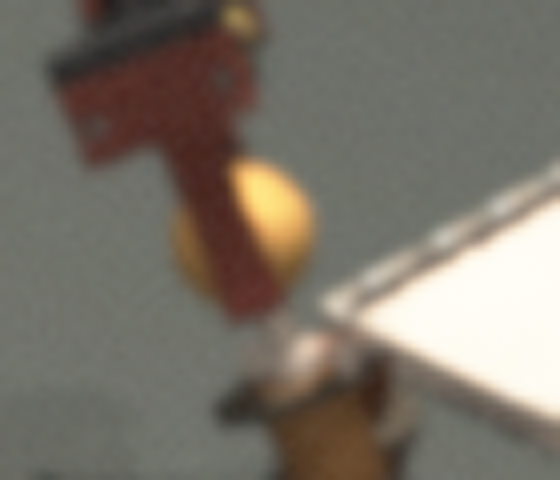

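Emit:
carry_out:
  delta_pos:
    - [0, 0, 0]
    - [0, 0, 0]
    - [0, 0, 0]
    - [0, 0, 0]
    - [0, 0, 0]
    - [0, 0, 0]
  rotation:
    - [0, 0.1, 0]
    - [0, 0.2, 0]
    - [0, 0.3, 0]
    - [0, 0.4, 0]
    - [0, 0.5, 0]
    - [0, 0.6, 0]

```text
t: 8.17
ee_pos: [616.9, -1.3, 135.6]
orientation: [-0.867, 0.757, -1.37]
ft_force: [-7.4, 5.9, 3.4]
width: 52.9
```

Run:
```python
from h import *
st(); o,p,R=cur(); print(R.inv().apply(o['ft_force']),R.inv().apply(o['moment']))
crop('scene','pics/s7.png',230,150,70,60,8)
```

```text
t 8.17 q [-0.029, 0.401, 2.065, 0.104, 0.156, 1.364] p [616.9, -1.3, 135.6] F [-7.4, 5.9, 3.4] M [0.26, 1.07, 1.24] w 52.9
[[0.069, 0.498, 0.864], [-0.997, 0.001, 0.079], [0.038, -0.867, 0.496]]
[-6.31108848 -6.59536068 -4.25000332] [-1.00264945 -0.9427296   0.92816741]
```

View pics/s7.png

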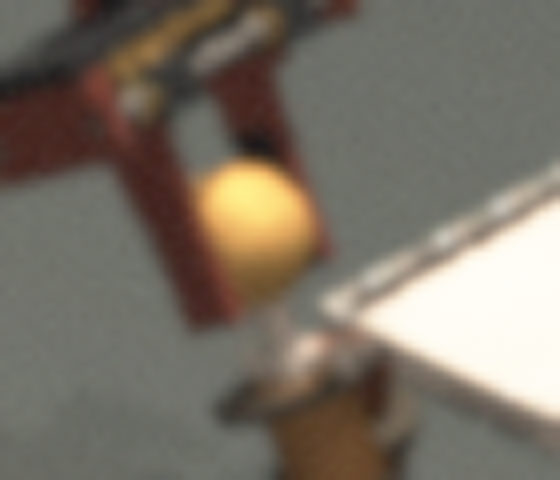

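Torque jumped to 0.94 N m (it was 0.3 while turning), which points to the stop. I'll push a little more to confirm.

Emit:
carry_out:
  delta_pos:
    - [0, 0, 0]
    - [0, 0, 0]
    - [0, 0, 0]
    - [0, 0, 0]
  rotation:
    - [0, 0.08, 0]
    - [0, 0.16, 0]
    - [0, 0.24, 0]
    - [0, 0.24, 0]

```text
t: 8.55
ee_pos: [618.0, -1.5, 136.4]
orientation: [-0.706, 0.941, -1.492]
ft_force: [-4.1, 4.7, 4.1]
width: 53.3
```

Run:
```python
from h import *
st(); o,p,R=cur(); print(R.inv().apply(o['ft_force']),R.inv().apply(o['moment']))
crop('top','pics/t8.png',190,140,96,70,8)
```

```text
t 8.55 q [-0.03, 0.4, 2.064, 0.105, 0.155, 1.605] p [618.0, -1.5, 136.4] F [-4.1, 4.7, 4.1] M [0.8, 0.54, 0.19] w 53.3
[[-0.14, 0.5, 0.855], [-0.987, 0.001, -0.163], [-0.083, -0.866, 0.493]]
[-4.40471065 -5.6349251  -2.25496053] [-0.66389312  0.23527492  0.68839404]
```

View pics/t8.png

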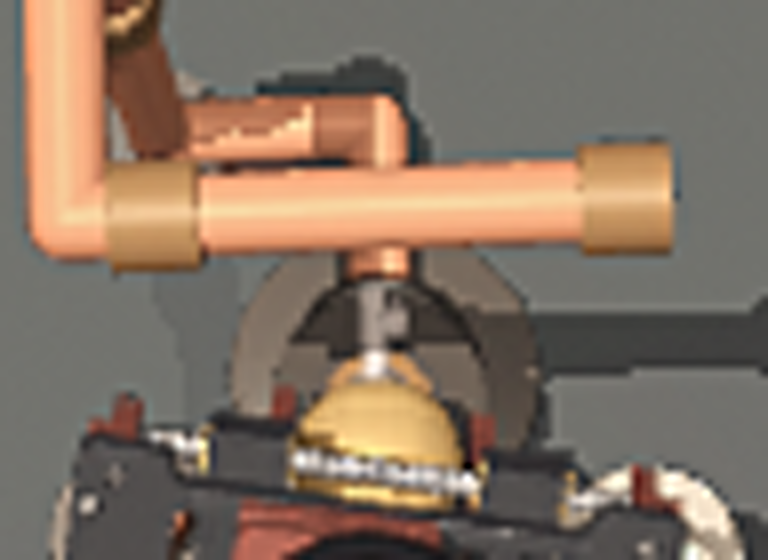

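The top crop shows the steel pointer (crop 375,310) now lying along valve +x against the small stop post (crop 395,315). It started at the lower left, so the stop has been reached and the grip slipped there. I'll release and back out.

Emit:
carry_out:
  delta_pos:
    - [0, 0, 0]
    - [0, 0, 0]
    - [0, 0, 0]
    - [0, 0, 0]
    - [0, -2, 0]
    - [0, -5, 0]
    - [0, -8, 0]
    - [0, -11, 0]
    - [0, -14, 0]
  rotation:
    - [0, 0, 0]
    - [0, 0, 0]
    - [0, 0, 0]
    - [0, 0, 0]
    - [0, 0, 0]
    - [0, 0, 0]
    - [0, 0, 0]
    - [0, 0, 0]
    - [0, 0, 0]
  hand: 0

```text
t: 9.35
ee_pos: [547.2, -2.4, 258.0]
orientation: [-0.706, 0.942, -1.493]
ft_force: [-0.1, 0.7, -0.3]
width: 87.4
```

Run:
```python
from h import *
st()
crop('top','pics/t9.png',200,140,70,70,8)
```

```text
t 9.35 q [-0.037, 0.081, 2.117, 0.046, 0.422, 1.662] p [547.2, -2.4, 258.0] F [-0.1, 0.7, -0.3] M [-0.01, 0.3, -0.05] w 87.4
[[-0.142, 0.499, 0.855], [-0.986, 0.001, -0.164], [-0.082, -0.867, 0.492]]
```

View pics/t9.png

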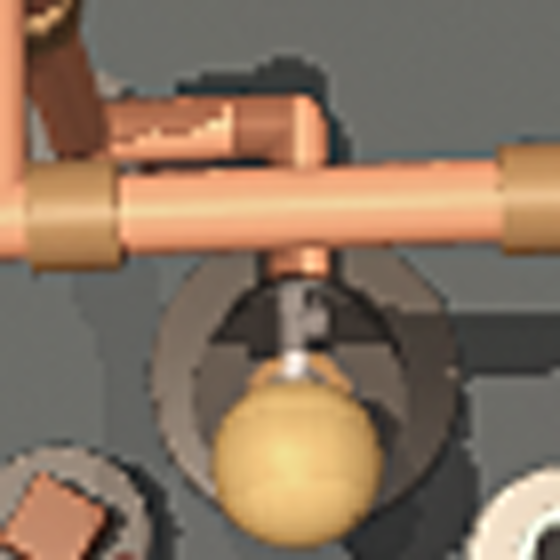

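```bash
cat >> h.py <<'E'
def down(psi):
    x=np.array([np.cos(psi),np.sin(psi),0]); y=np.array([0,0,-1.]); return Ro.from_matrix(np.c_[x,y,np.cross(x,y)])
C=np.array([621,-302.8]); YAW=.475
E
python3 - <<'E'
from h import *
o,p,R=cur()
psi=YAW+np.pi/2-np.pi
rel([500,-150,260],down(psi)); 
print((down(psi).inv().apply(np.array([621,-302.8,160])-np.array([500,-150,260]))/10).round(2))
# flange b, ball reprojection sanity
E
```

```text
dpos cm [15.256, -2.141, -1.759] rot [-0.5312, -0.6243, 0.0828] rows>= 6.6
[19.12 10.    3.77]
```

Emit:
carry_out:
  delta_pos:
    - [1.9, -0.3, -0.2]
    - [3.8, -0.6, -0.4]
    - [5.7, -0.9, -0.7]
    - [7.6, -1.1, -0.9]
    - [9.5, -1.4, -1.1]
    - [11.4, -1.6, -1.3]
    - [13.3, -1.9, -1.5]
    - [15.25, -2.1, -1.8]
    - [15.25, -2.1, -1.8]
    - [15.25, -2.1, -1.8]
  rotation:
    - [-0.066, -0.078, 0.01]
    - [-0.133, -0.156, 0.02]
    - [-0.2, -0.234, 0.03]
    - [-0.266, -0.312, 0.041]
    - [-0.332, -0.39, 0.052]
    - [-0.4, -0.468, 0.062]
    - [-0.465, -0.546, 0.072]
    - [-0.531, -0.624, 0.083]
    - [-0.531, -0.624, 0.083]
    - [-0.531, -0.624, 0.083]

```text
t: 10.23
ee_pos: [500.9, -149.9, 253.3]
orientation: [-1.397, 0.859, -0.851]
ft_force: [-0.3, 0.2, -0.8]
width: 87.9
```

Run:
```python
from h import *
st(); rel([*C,150],down(YAW-np.pi/2))
```

```text
t 10.23 q [-0.314, 0.238, 1.823, 0.0, 1.086, 0.785] p [500.9, -149.9, 253.3] F [-0.3, 0.2, -0.8] M [-0.03, 0.15, -0.01] w 87.9
[[0.454, -0.005, 0.891], [-0.891, 0.002, 0.454], [-0.004, -1.0, -0.003]]
dpos cm [19.117, 10.237, 3.789] rot [0.0034, -0.0032, -0.004] rows>= 5.3
```

Emit:
carry_out:
  delta_pos:
    - [3, 1, 0.6]
    - [6, 3, 1.2]
    - [9, 5, 1.8]
    - [12, 7, 2.4]
    - [15, 9, 3]
    - [18, 10, 3.6]
    - [19.1, 10.2, 3.8]
    - [19.1, 10.2, 3.8]
    - [19.1, 10.2, 3.8]
  rotation:
    - [0, 0, 0]
    - [0, 0, 0]
    - [0, 0, 0]
    - [0, 0, 0]
    - [0, 0, 0]
    - [0.003, -0.003, -0.004]
    - [0.003, -0.003, -0.004]
    - [0.003, -0.003, -0.004]
    - [0.003, -0.003, -0.004]

```text
t: 10.98
ee_pos: [620.5, -301.2, 151.0]
orientation: [-1.398, 0.853, -0.851]
ft_force: [0.3, -0.1, 0.4]
width: 87.8
```

Run:
```python
from h import *
st(); rel([*C,85],down(YAW-np.pi/2))
for n in('scene','top'): cv2.imwrite(f'pics/{n}10.png',cv2.cvtColor(ctrl.get_image(n),cv2.COLOR_RGB2BGR))
a=cv2.imread('pics/scene10.png')[190:290,140:246];b=cv2.imread('pics/top10.png')[150:250,290:396]
f=lambda x:cv2.resize(x,(400,377),interpolation=cv2.INTER_CUBIC)
cv2.imwrite('pics/p10.png',np.hstack([f(a),f(b)]))
```

```text
t 10.98 q [-0.469, 0.595, 1.521, -0.001, 1.026, 0.626] p [620.5, -301.2, 151.0] F [0.3, -0.1, 0.4] M [-0.05, 0.17, 0.0] w 87.8
[[0.458, -0.001, 0.889], [-0.889, -0.0, 0.458], [-0.0, -1.0, -0.001]]
dpos cm [0.169, 6.604, -0.022] rot [0.001, 0.0011, -0.0004] rows>= 1.6
```

View pics/p10.png

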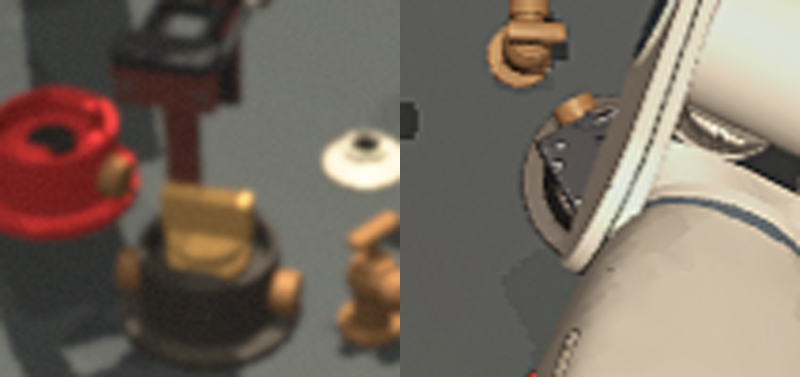

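```bash
python3 - <<'E'
from h import *
o,p,R=cur(); X=R.as_matrix()[:,0]
sc=400/106
f=lambda P:((proj('scene',P)-[140,190])*sc).round(0)
for d in(-51,-44,0,44,51): print(d,f(p+X*d))
z=R.as_matrix()[:,2]
for s in(-10,10): print('near edges',f(p+X*44+z*s))
u=np.array([np.cos(YAW),np.sin(YAW),0])
for s in(-32,0,32): print('bar top',f(np.array([*C,108])+u*s))
E
python3 - <<'E'
import cv2
a=cv2.imread('pics/scene10.png')[200:280,160:230]
cv2.imwrite('pics/p11.png',cv2.resize(a,None,fx=7,fy=7,interpolation=cv2.INTER_CUBIC))
E
```

```text
-51 [226.  97.]
-44 [223. 103.]
0 [206. 138.]
44 [187. 176.]
51 [184. 182.]
near edges [172. 174.]
near edges [201. 178.]
bar top [162. 185.]
bar top [206. 191.]
bar top [251. 198.]
```

View pics/p11.png

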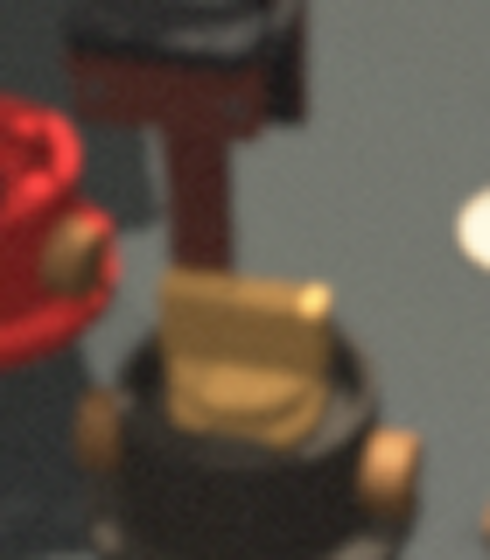

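The projections match the image: the near finger is at crop x 170–200 and the bar is centred under the TCP. Descending.

Emit:
carry_out:
  delta_pos:
    - [0.17, 2, 0]
    - [0.17, 4, 0]
    - [0.17, 6, 0]
    - [0.17, 7, 0]
    - [0.17, 7.3, 0]
    - [0.17, 7.3, 0]
  rotation:
    - [0, 0, 0]
    - [0, 0, 0]
    - [0, 0, 0]
    - [0, 0, 0]
    - [0, 0, 0]
    - [0, 0, 0]

```text
t: 11.58
ee_pos: [621.2, -302.9, 78.1]
orientation: [-1.399, 0.852, -0.85]
ft_force: [0.7, -0.0, -0.1]
width: 87.6
```

Emit:
carry_out:
  delta_pos:
    - [0, 0, 0]
    - [0, 0, 0]
    - [0, 0, 0]
    - [0, 0, 0]
    - [0, 0, 0]
    - [0, 0, 0]
    - [0, 0, 0]
    - [0, 0, 0]
    - [0, 0, 0]
    - [0, 0, 0]
    - [0, 0, 0]
  rotation:
    - [0, 0, 0]
    - [0, 0, 0]
    - [0, 0, 0]
    - [0, 0, 0]
    - [0, 0, 0]
    - [0, 0, 0]
    - [0, 0, 0]
    - [0, 0, 0]
    - [0, 0, 0]
    - [0, 0, 0]
    - [0, 0, 0]
  hand: 255

```text
t: 12.5
ee_pos: [621.5, -303.7, 77.9]
orientation: [-1.399, 0.852, -0.851]
ft_force: [0.7, -0.5, 0.0]
width: 18.1
```

Run:
```python
from h import *
st(); o,p,R=cur(); print(R.inv().apply(o['ft_force']),R.inv().apply(o['moment']))
```

```text
t 12.5 q [-0.471, 0.688, 1.546, -0.002, 0.908, 0.624] p [621.5, -303.7, 77.9] F [0.7, -0.5, 0.0] M [-0.08, 0.11, 0.01] w 18.1
[[0.459, -0.001, 0.888], [-0.888, -0.001, 0.459], [0.0, -1.0, -0.001]]
[ 0.78714419 -0.03252504  0.41352739] [-0.13764024 -0.01200742 -0.02293151]
```

Emit:
carry_out:
  delta_pos:
    - [0, 0, 0]
    - [0, 0, 0]
    - [0, 0, 0]
  rotation:
    - [0, 0, 0]
    - [0, 0, 0]
    - [0, 0, 0]

```text
t: 12.75
ee_pos: [621.2, -303.3, 77.9]
orientation: [-1.399, 0.852, -0.85]
ft_force: [-1.7, 2.0, 1.9]
width: 15.6
```

Emit:
carry_out:
  delta_pos:
    - [0, 0.15, 0]
    - [0, 0.3, 0]
    - [0, 0.45, 0]
    - [0, 0.6, 0]
    - [0, 0.6, 0]
    - [0, 0.6, 0]
  rotation:
    - [0, 0, 0]
    - [0, 0, 0]
    - [0, 0, 0]
    - [0, 0, 0]
    - [0, 0, 0]
    - [0, 0, 0]

```text
t: 13.25
ee_pos: [621.3, -303.3, 72.0]
orientation: [-1.399, 0.852, -0.85]
ft_force: [-3.0, 4.3, 6.2]
width: 15.8
```

Run:
```python
from h import *
st(); o,p,R=cur(); print(R.inv().apply(o['ft_force']),R.inv().apply(o['moment']))
crop('scene','pics/p12.png',160,200,70,80,7)
```

```text
t 13.25 q [-0.471, 0.696, 1.548, -0.001, 0.899, 0.624] p [621.3, -303.3, 72.0] F [-3.0, 4.3, 6.2] M [0.89, 0.76, -0.02] w 15.8
[[0.459, -0.002, 0.888], [-0.888, -0.0, 0.459], [-0.001, -1.0, -0.002]]
[-5.21266281 -6.19313703 -0.69367552] [-0.26537185  0.02100288  1.13673078]
```

View pics/p12.png

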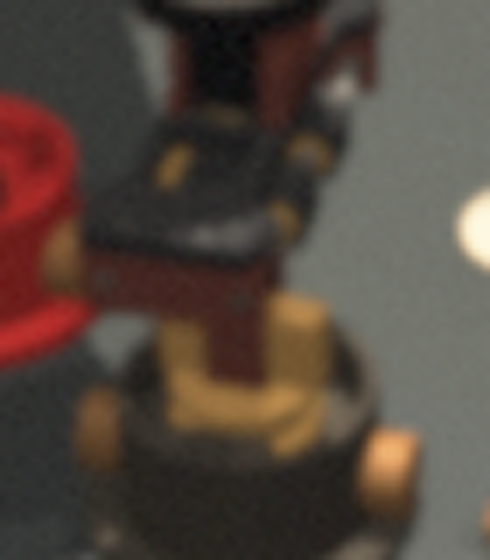

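Emit:
carry_out:
  delta_pos:
    - [0, 0.05, 0]
    - [0, 0.1, 0]
    - [0, 0.15, 0]
    - [0, 0.15, 0]
  rotation:
    - [0, 0, 0]
    - [0, 0, 0]
    - [0, 0, 0]
    - [0, 0, 0]

```text
t: 13.63
ee_pos: [621.3, -303.3, 70.6]
orientation: [-1.399, 0.852, -0.85]
ft_force: [-2.5, 5.8, 6.1]
width: 15.9
```

Run:
```python
from h import *
st(); o,p,R=cur(); print(R.inv().apply(o['ft_force']),R.inv().apply(o['moment']))
```

```text
t 13.63 q [-0.471, 0.698, 1.549, -0.001, 0.897, 0.624] p [621.3, -303.3, 70.6] F [-2.5, 5.8, 6.1] M [0.86, 0.77, -0.02] w 15.9
[[0.459, -0.002, 0.888], [-0.888, -0.0, 0.459], [-0.001, -1.0, -0.002]]
[-6.33469311 -6.04795196  0.43929817] [-0.29449971  0.0232077   1.11654141]
```

Emit:
carry_out:
  delta_pos:
    - [0, 0.02, 0]
    - [0, 0.02, 0]
    - [0, 0.02, 0]
    - [0, 0.02, 0]
    - [0, 0.02, 0]
  rotation:
    - [0, -0.08, 0]
    - [0, -0.16, 0]
    - [0, -0.24, 0]
    - [0, -0.32, 0]
    - [0, -0.4, 0]

```text
t: 14.05
ee_pos: [622.5, -304.5, 71.1]
orientation: [-1.504, 0.539, -0.542]
ft_force: [-1.5, 1.4, 7.0]
width: 15.6
```

Run:
```python
from h import *
st(); o,p,R=cur(); print(R.inv().apply(o['ft_force']),R.inv().apply(o['moment']))
crop('scene','pics/p13.png',160,200,70,80,7)
```

```text
t 14.05 q [-0.471, 0.698, 1.547, -0.002, 0.895, 0.22] p [622.5, -304.5, 71.1] F [-1.5, 1.4, 7.0] M [0.25, 0.39, -0.09] w 15.6
[[0.771, 0.001, 0.637], [-0.637, -0.002, 0.771], [0.002, -1.0, -0.001]]
[-2.01455549 -6.99654633  0.1274536 ] [-0.05698796  0.09135258  0.46177433]
```

View pics/p13.png

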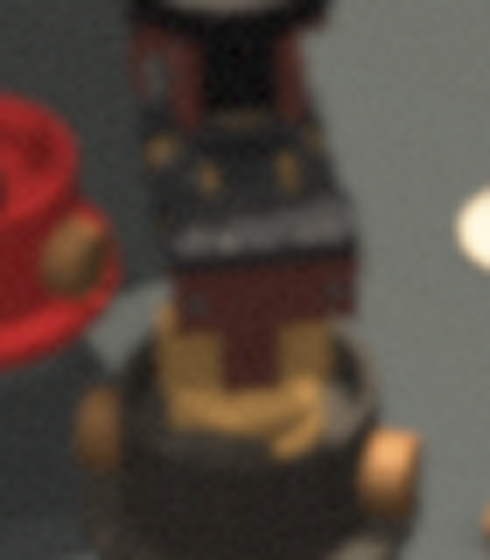

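Emit:
carry_out:
  delta_pos:
    - [0, 0.05, 0]
    - [0, 0.05, 0]
    - [0, 0.05, 0]
    - [0, 0.05, 0]
    - [0, 0.05, 0]
    - [0, 0.05, 0]
    - [0, 0.05, 0]
    - [0, 0.05, 0]
    - [0, 0.05, 0]
    - [0, 0.05, 0]
    - [0, 0.05, 0]
    - [0, 0.05, 0]
  rotation:
    - [0, -0.1, 0]
    - [0, -0.2, 0]
    - [0, -0.3, 0]
    - [0, -0.4, 0]
    - [0, -0.5, 0]
    - [0, -0.6, 0]
    - [0, -0.7, 0]
    - [0, -0.8, 0]
    - [0, -0.9, 0]
    - [0, -1, 0]
    - [0, -1.1, 0]
    - [0, -1.17, 0]

```text
t: 15.1
ee_pos: [622.2, -304.3, 70.5]
orientation: [-1.54, -0.377, 0.377]
ft_force: [-1.9, 1.7, 5.2]
width: 15.5
```

Run:
```python
from h import *
st(); o,p,R=cur(); print(R.inv().apply(o['ft_force']),R.inv().apply(o['moment']))
crop('scene','pics/p14.png',160,200,70,80,7)
```

```text
t 15.1 q [-0.471, 0.698, 1.548, -0.002, 0.894, -0.951] p [622.2, -304.3, 70.5] F [-1.9, 1.7, 5.2] M [0.33, 0.36, -0.17] w 15.5
[[0.887, 0.0, -0.463], [0.463, -0.002, 0.887], [-0.0, -1.0, -0.002]]
[-0.91299534 -5.20218718  2.43112999] [0.46010909 0.1737742  0.16764381]
```

View pics/p14.png

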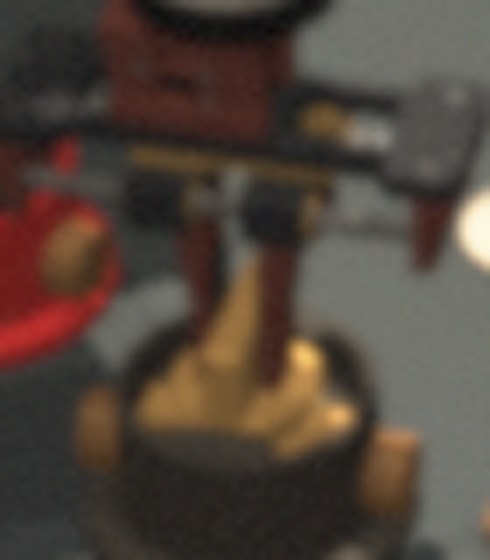

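The cover has turned with the gripper: the bar is end-on and the ears lie along the stub line. Now a slow, straight lift.

Emit:
carry_out:
  delta_pos:
    - [0, -0.5, 0]
    - [0, -1, 0]
    - [0, -1.5, 0]
    - [0, -2, 0]
    - [0, -2.5, 0]
  rotation:
    - [0, 0, 0]
    - [0, 0, 0]
    - [0, 0, 0]
    - [0, 0, 0]
    - [0, 0, 0]

```text
t: 15.57
ee_pos: [621.0, -303.6, 94.4]
orientation: [-1.538, -0.371, 0.375]
ft_force: [0.1, -0.0, -4.5]
width: 16.0
```

Run:
```python
from h import *
st()
```

```text
t 15.57 q [-0.471, 0.667, 1.542, -0.002, 0.935, -0.946] p [621.0, -303.6, 94.4] F [0.1, -0.0, -4.5] M [-0.04, 0.02, 0.05] w 16.0
[[0.889, -0.002, -0.458], [0.458, -0.0, 0.889], [-0.002, -1.0, 0.001]]
```

Emit:
carry_out:
  delta_pos:
    - [0, -1.5, 0]
    - [0, -3, 0]
    - [0, -4.5, 0]
    - [0, -6, 0]
    - [0, -7.5, 0]
    - [0, -9, 0]
    - [0, -10.5, 0]
    - [0, -12, 0]
    - [0, -12, 0]
  rotation:
    - [0, 0, 0]
    - [0, 0, 0]
    - [0, 0, 0]
    - [0, 0, 0]
    - [0, 0, 0]
    - [0, 0, 0]
    - [0, 0, 0]
    - [0, 0, 0]
    - [0, 0, 0]

```text
t: 16.32
ee_pos: [623.6, -304.5, 219.9]
orientation: [-1.544, -0.377, 0.37]
ft_force: [0.9, 0.7, -4.2]
width: 16.2
```

Run:
```python
from h import *
st(); o,p,R=cur()
for n in('scene','top'): cv2.imwrite(f'pics/{n}15.png',cv2.cvtColor(ctrl.get_image(n),cv2.COLOR_RGB2BGR))
for P in ([430,-250,215],[430,150,215],[594.3,224.3,215]): rel(P,R,p,R)
```

```text
t 16.32 q [-0.471, 0.524, 1.471, -0.001, 1.14, -0.946] p [623.6, -304.5, 219.9] F [0.9, 0.7, -4.2] M [-0.1, -0.05, 0.04] w 16.2
[[0.889, 0.005, -0.458], [0.458, -0.004, 0.889], [0.003, -1.0, -0.006]]
dpos cm [-14.706, 0.365, 13.722] rot [0.0, 0.0, 0.0] rows>= 4.8
dpos cm [3.626, 0.2, 49.274] rot [0.0, 0.0, 0.0] rows>= 11.8
dpos cm [21.634, 0.254, 48.348] rot [0.0, 0.0, 0.0] rows>= 12.7
```

View pics/scene15.png

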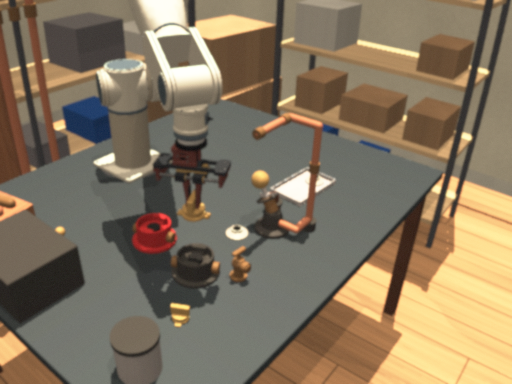

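The scene shows the strainer open at (195,265) and the cover hanging level under the gripper at (193,210). Next I'll carry it round in front of the valve.

Emit:
carry_out:
  delta_pos:
    - [-2, 0, 2]
    - [-5, 0.1, 4.6]
    - [-8, 0.2, 7.4]
    - [-11, 0.3, 10.2]
    - [-13.5, 0.3, 12.8]
    - [-14, 0.3, 15.5]
    - [-12.8, 0.3, 18.5]
    - [-11.5, 0.3, 21.5]
    - [-10, 0.3, 24.5]
    - [-8.5, 0.3, 27.5]
    - [-7, 0.3, 30.5]
    - [-5.5, 0.3, 33.5]
  rotation:
    - [0, 0, 0]
    - [0, 0, 0]
    - [0, 0, 0]
    - [0, 0, 0]
    - [0, 0, 0]
    - [0, 0, 0]
    - [0, 0, 0]
    - [0, 0, 0]
    - [0, 0, 0]
    - [0, 0, 0]
    - [0, 0, 0]
    - [0, 0, 0]

```text
t: 17.42
ee_pos: [418.3, -29.6, 211.3]
orientation: [-1.539, -0.371, 0.375]
ft_force: [1.3, 0.4, -3.5]
width: 15.8
```

Run:
```python
from h import *
st(); o,p,R=cur()
for P in ([430,110,215],[450,150,215],[594.3,224.3,200]): rel(P,R,p,R)
```

```text
t 17.42 q [-0.098, 0.133, 2.071, -0.001, 0.939, -0.573] p [418.3, -29.6, 211.3] F [1.3, 0.4, -3.5] M [-0.07, -0.03, 0.0] w 15.8
[[0.889, -0.002, -0.458], [0.458, -0.001, 0.889], [-0.002, -1.0, 0.0]]
dpos cm [7.433, -0.385, 11.873] rot [0.0, 0.0, 0.0] rows>= 3.4
dpos cm [11.043, -0.393, 14.513] rot [0.0, 0.0, 0.0] rows>= 4.4
dpos cm [27.276, 1.072, 14.512] rot [0.0, 0.0, 0.0] rows>= 7.4
```

Emit:
carry_out:
  delta_pos:
    - [1.6, 0, 2.8]
    - [3.4, 0, 5.6]
    - [5.2, 0, 8.6]
    - [7.2, 0, 11.6]
    - [10, 0, 14]
    - [13, 0.2, 14.5]
    - [16, 0.4, 14.5]
    - [19, 0.6, 14.5]
    - [22, 0.8, 14.5]
    - [25, 1, 14.5]
    - [27.2, 1.1, 14.5]
    - [27.2, 1.1, 14.5]
  rotation:
    - [0, 0, 0]
    - [0, 0, 0]
    - [0, 0, 0]
    - [0, 0, 0]
    - [0, 0, 0]
    - [0, 0, 0]
    - [0, 0, 0]
    - [0, 0, 0]
    - [0, 0, 0]
    - [0, 0, 0]
    - [0, 0, 0]
    - [0, 0, 0]

```text
t: 18.42
ee_pos: [597.6, 224.1, 199.1]
orientation: [-1.539, -0.374, 0.373]
ft_force: [-0.1, -0.4, -3.8]
width: 15.6
```

Run:
```python
from h import *
st(); o,p,R=cur()
rel([594.3,224.3,55],down(np.arctan2(.458,.889)))
for n in('scene','top'): cv2.imwrite(f'pics/{n}16.png',cv2.cvtColor(ctrl.get_image(n),cv2.COLOR_RGB2BGR))
a=cv2.imread('pics/scene16.png')[110:210,240:346];b=cv2.imread('pics/top16.png')[150:250,90:196]
f=lambda x:cv2.resize(x,(400,377),interpolation=cv2.INTER_CUBIC)
cv2.imwrite('pics/p16.png',np.hstack([f(a),f(b)]))
```

```text
t 18.42 q [0.34, 0.468, 1.617, -0.0, 1.056, -0.136] p [597.6, 224.1, 199.1] F [-0.1, -0.4, -3.8] M [-0.08, 0.1, -0.04] w 15.6
[[0.889, 0.0, -0.459], [0.459, -0.0, 0.889], [0.0, -1.0, -0.0]]
dpos cm [-0.29, 14.407, 0.17] rot [0.0004, 0.0008, 0.0003] rows>= 3.5
```

View pics/p16.png

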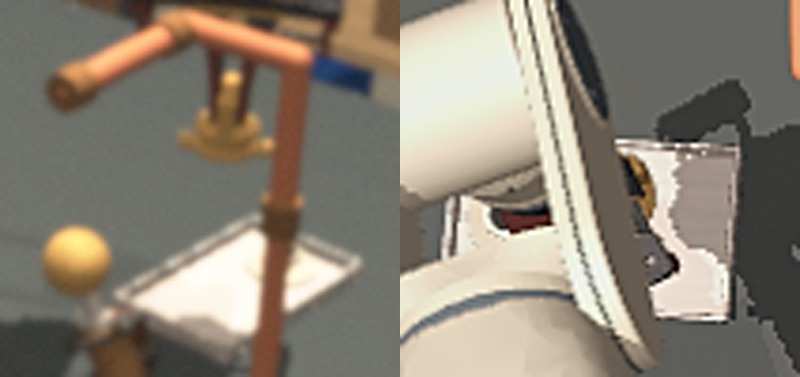

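Emit:
carry_out:
  delta_pos:
    - [-0.1, 2, 0.05]
    - [-0.2, 4.5, 0.1]
    - [-0.3, 7, 0.17]
    - [-0.3, 9.5, 0.17]
    - [-0.3, 12, 0.17]
    - [-0.3, 13.8, 0.17]
    - [-0.3, 15, 0.17]
    - [-0.3, 15.5, 0.17]
    - [-0.3, 15.5, 0.17]
  rotation:
    - [0, 0, 0]
    - [0, 0, 0]
    - [0, 0, 0]
    - [0, 0, 0]
    - [0, 0, 0]
    - [0, 0, 0]
    - [0, 0, 0]
    - [0, 0, 0]
    - [0, 0, 0]

```text
t: 19.27
ee_pos: [589.8, 221.9, 44.5]
orientation: [-1.539, -0.37, 0.376]
ft_force: [-0.4, -0.4, -3.8]
width: 15.5
```

Emit:
carry_out:
  delta_pos:
    - [0, 0.2, 0]
    - [0, 0.4, 0]
    - [0, 0.6, 0]
    - [0, 0.8, 0]
    - [0, 0.8, 0]
  rotation:
    - [0, 0, 0]
    - [0, 0, 0]
    - [0, 0, 0]
    - [0, 0, 0]
    - [0, 0, 0]

```text
t: 19.68
ee_pos: [591.0, 222.5, 37.5]
orientation: [-1.539, -0.373, 0.374]
ft_force: [0.3, -0.2, -3.9]
width: 16.2
```

Run:
```python
from h import *
st()
crop('scene','pics/p17.png',240,130,106,80,7)
```

```text
t 19.68 q [0.341, 0.677, 1.702, -0.001, 0.764, -0.134] p [591.0, 222.5, 37.5] F [0.3, -0.2, -3.9] M [-0.09, 0.08, -0.04] w 16.2
[[0.889, -0.001, -0.458], [0.458, -0.001, 0.889], [-0.001, -1.0, -0.0]]
```

View pics/p17.png

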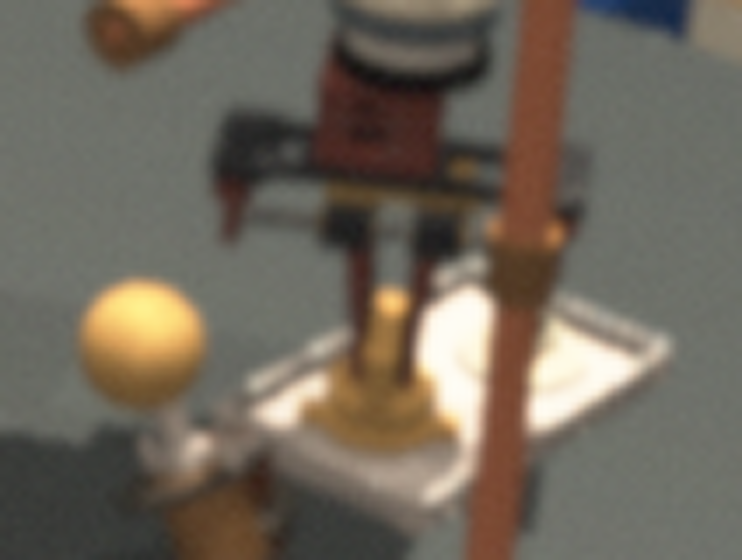

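The cover hangs level inside the tray's −y end, clear of its walls. I'll lower in small steps until the force shows contact.

Emit:
carry_out:
  delta_pos:
    - [0, 0.1, 0]
    - [0, 0.2, 0]
    - [0, 0.3, 0]
    - [0, 0.4, 0]
    - [0, 0.4, 0]
  rotation:
    - [0, 0, 0]
    - [0, 0, 0]
    - [0, 0, 0]
    - [0, 0, 0]
    - [0, 0, 0]

```text
t: 20.15
ee_pos: [590.8, 222.4, 33.0]
orientation: [-1.539, -0.372, 0.375]
ft_force: [-1.1, 0.6, -3.6]
width: 15.8
```

Emit:
carry_out:
  delta_pos:
    - [0, 0.05, 0]
    - [0, 0.1, 0]
    - [0, 0.15, 0]
    - [0, 0.15, 0]
  rotation:
    - [0, 0, 0]
    - [0, 0, 0]
    - [0, 0, 0]
    - [0, 0, 0]

```text
t: 20.48
ee_pos: [590.9, 222.4, 31.7]
orientation: [-1.539, -0.372, 0.374]
ft_force: [0.6, 0.2, -3.9]
width: 16.2
```

Emit:
carry_out:
  delta_pos:
    - [0, 0.05, 0]
    - [0, 0.1, 0]
    - [0, 0.15, 0]
    - [0, 0.15, 0]
  rotation:
    - [0, 0, 0]
    - [0, 0, 0]
    - [0, 0, 0]
    - [0, 0, 0]

```text
t: 20.82
ee_pos: [590.9, 222.4, 31.4]
orientation: [-1.539, -0.372, 0.374]
ft_force: [-5.2, -1.0, 8.2]
width: 15.7
```

Run:
```python
from h import *
st()
crop('scene','pics/p18.png',270,150,60,60,9)
```

```text
t 20.82 q [0.341, 0.686, 1.703, -0.001, 0.754, -0.134] p [590.9, 222.4, 31.4] F [-5.2, -1.0, 8.2] M [-0.24, 0.58, 0.02] w 15.7
[[0.889, -0.001, -0.458], [0.458, -0.001, 0.889], [-0.001, -1.0, -0.0]]
```

View pics/p18.png

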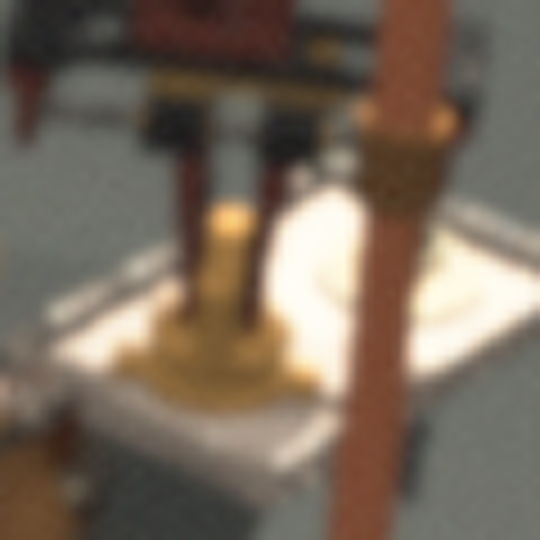

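It is seated: +8 N at TCP z 31.4, against a predicted 32. I'll ease off 1 mm, open and rise.

Emit:
carry_out:
  delta_pos:
    - [0, -0.08, 0]
    - [0, -0.1, 0]
  rotation:
    - [0, 0, 0]
    - [0, 0, 0]

```text
t: 21.03
ee_pos: [591.1, 222.5, 31.5]
orientation: [-1.539, -0.373, 0.374]
ft_force: [-0.3, -0.6, -3.6]
width: 16.0
```

Emit:
carry_out:
  delta_pos:
    - [0, 0, 0]
    - [0, 0, 0]
    - [0, 0, 0]
    - [0, 0, 0]
    - [0, 0, 0]
    - [0, 0, 0]
  rotation:
    - [0, 0, 0]
    - [0, 0, 0]
    - [0, 0, 0]
    - [0, 0, 0]
    - [0, 0, 0]
    - [0, 0, 0]
  hand: 120

```text
t: 21.53
ee_pos: [591.0, 222.5, 31.4]
orientation: [-1.539, -0.373, 0.374]
ft_force: [0.1, -0.1, 0.6]
width: 46.4
```

Emit:
carry_out:
  delta_pos:
    - [0, -1, 0]
    - [0, -2.5, 0]
    - [0, -5, 0]
    - [0, -8, 0]
    - [0, -11, 0]
    - [0, -14, 0]
    - [0, -17, 0]
    - [0, -17, 0]
  rotation:
    - [0, 0, 0]
    - [0, 0, 0]
    - [0, 0, 0]
    - [0, 0, 0]
    - [0, 0, 0]
    - [0, 0, 0]
    - [0, 0, 0]
    - [0, 0, 0]

```text
t: 22.2
ee_pos: [594.5, 223.8, 208.8]
orientation: [-1.538, -0.381, 0.366]
ft_force: [1.3, 0.2, 0.8]
width: 46.5
```

Run:
```python
from h import *
st(); o,p,R=cur()
rel([400,200,240],R,p,R)
```

```text
t 22.2 q [0.342, 0.449, 1.624, -0.001, 1.059, -0.134] p [594.5, 223.8, 208.8] F [1.3, 0.2, 0.8] M [-0.01, 0.01, -0.01] w 46.5
[[0.889, 0.009, -0.458], [0.458, 0.003, 0.889], [0.009, -1.0, -0.002]]
dpos cm [-18.346, -3.306, 6.791] rot [0.0, 0.0, 0.0] rows>= 4.8
```

Backing the arm away to check.

Emit:
carry_out:
  delta_pos:
    - [-3, -0.5, 1]
    - [-6, -1, 2.2]
    - [-9, -1.6, 3.3]
    - [-12, -2.2, 4.4]
    - [-15, -2.8, 5.6]
    - [-18.3, -3.3, 6.8]
    - [-18.3, -3.3, 6.8]
    - [-18.3, -3.3, 6.8]
  rotation:
    - [0, 0, 0]
    - [0, 0, 0]
    - [0, 0, 0]
    - [0, 0, 0]
    - [0, 0, 0]
    - [0, 0, 0]
    - [0, 0, 0]
    - [0, 0, 0]

```text
t: 22.87
ee_pos: [396.3, 199.1, 235.2]
orientation: [-1.539, -0.374, 0.374]
ft_force: [2.1, -0.1, 0.0]
width: 46.2
```

Run:
```python
from h import *
st()
for n in('scene','top'): cv2.imwrite(f'pics/{n}20.png',cv2.cvtColor(ctrl.get_image(n),cv2.COLOR_RGB2BGR))
a=cv2.imread('pics/top20.png')[110:250,90:300]
cv2.imwrite('pics/p20.png',cv2.resize(a,None,fx=3.8,fy=3.8,interpolation=cv2.INTER_CUBIC))
b=cv2.imread('pics/scene20.png')[120:220,230:346]
cv2.imwrite('pics/p21.png',cv2.resize(b,None,fx=5.5,fy=5.5,interpolation=cv2.INTER_CUBIC))
```

```text
t 22.87 q [0.439, 0.135, 2.002, -0.001, 1.005, -0.038] p [396.3, 199.1, 235.2] F [2.1, -0.1, 0.0] M [0.0, 0.01, -0.03] w 46.2
[[0.888, 0.0, -0.459], [0.459, -0.0, 0.888], [-0.0, -1.0, -0.0]]
```

View pics/p20.png

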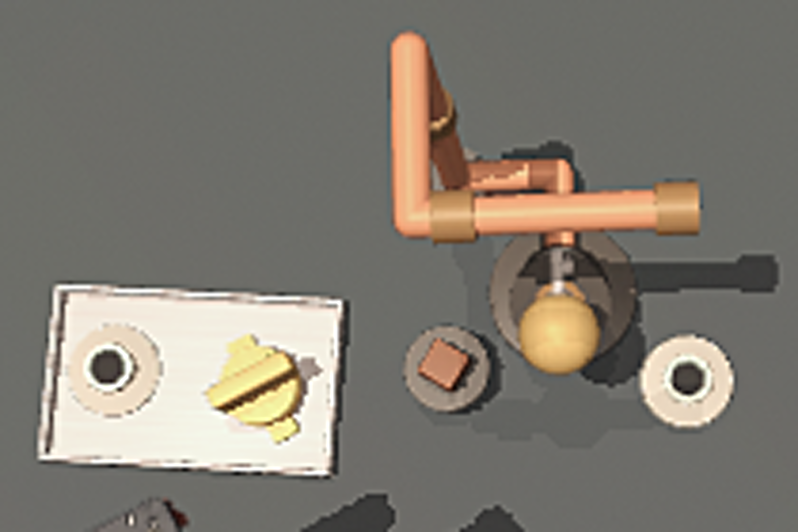

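View pics/p21.png

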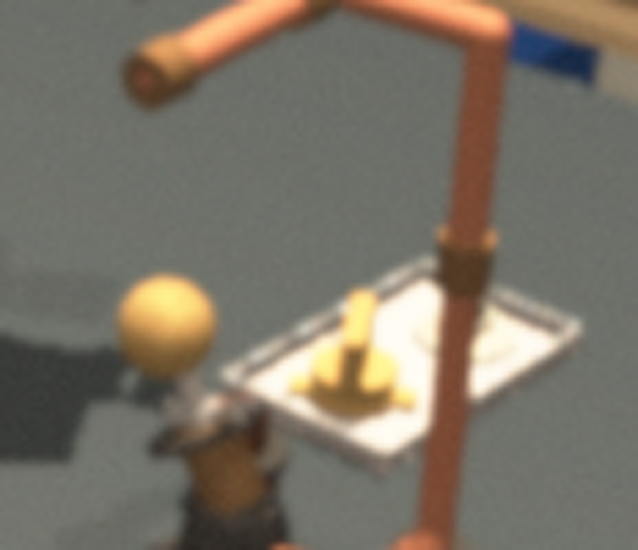

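The cover lies flat and upright in the tray's −y end (crop 258,385), with both flanges and the plug where they were. The pointer is still against the stop post (crop 557,270). Handing in.

Run:
```python
from h import *
a=cv2.imread('pics/top0.png').astype(int);b=cv2.imread('pics/top20.png').astype(int)
for n,(x,y) in dict(stop=(323,160),flb=(270,210),plug=(208,207),fla=(118,207)).items():
    print(n,abs(a-b)[y-14:y+14,x-14:x+14].mean().round(2))
print(ctrl.get_obs()['qvel'].round(3)); print(ctrl.close_job())
```

```text
stop 7.27
flb 7.61
plug 7.18
fla 8.29
[-0.008  0.023 -0.016 -0.     0.     0.002]
the job is handed in; nothing more can be done
None
```

The valve is turned shut and the strainer cover is standing upright in the empty end of the parts tray. I handed the job in at about 23 s of the 72 s allowed. No verdict was reported.

**Valve:** I gripped the ball along its leaning spindle and turned it clockwise. The first grip sat slightly off the ball's widest part, and a partial opening did not let go of it, so I opened wider and re-gripped. Torque rose from about 0.3 to 0.94 N m at the stop, then the grip slipped there. The last picture shows the pointer still against the stop post. I judged the shut position from that torque jump and the pointer, because the knob angle itself could not be read.

**Cover:** I pressed it down about 7 mm, twisted it a quarter turn anticlockwise and lifted it clear. I then carried it round in front of the valve and lowered it until contact, which came at the expected height. I released it resting, and in the last pictures it lies flat and right way up.

**Other fittings:** Flange A, flange B, the plug and the angle stop all appear unmoved by eye or by picture difference. The difference check gave similar values, 7 to 8 grey levels, around all four. I had no unchanged patch to compare against, so it is only weak support. The arm was clear of everything when I handed in.

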